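# Pack a specimen jar for the courier

### The arm

A 6-joint arm with a two-finger parallel gripper is mounted at the origin on the work surface. World frame = base frame: x ahead of the robot, y to its left, z up, the work surface at z = 0. Lengths are in mm, angles in rad, forces in N, time in s.
With the tool pointing down it reaches from about 325 to 775 mm from the base axis. Payload 9.3 kg.
Tool frame: the origin (TCP) lies at the very end of the fingers, on their centre line; the grasp point (between the pads) lies behind it (r.tcp_to_grasp is the z of the grasp point in the tool frame, in mm); z points along the fingers, x is the direction in which the jaws open and shut, and the axes are right-handed (so a half turn about z gives the same grasp; the last joint's range is limited). The gripper opens to 85 mm and grips with 20 to 120 N. Pads are 22 mm wide; open, the fingers measure 114 mm over their backs; the gripper's body (76 mm by 85 mm) begins 54 mm behind the grasp point. The pads swing forward as they close: fully open they stand 13 mm farther back than shut.
Start: joints at [1.181, 0.259, 0.021, 1.334, 0, 1.418], TCP at [129.028, 534.648, 231.279] pointing down, gripper open.
Joint ranges: [-3.04, 3.04], [-0.91, 1.82], [-1.04, 1.36], [-1.92, 1.95], [-1.52, 1.45], [-3.14, 3.14]. Speed limits (rad/s): [2.22, 2.22, 2.79, 3.14, 3.14, 3.14].

### API

Orientations are given as a unit quaternion [w, x, y, z].
In Python, from rig import r, camera, search_frame, mark_of gives the robot as it stands.
- The arm moves only by the tool arm_command, never from a script. Its argument "deltas" is a list of rows, each an object of numbers: "gripper": the closure, from -1 (fully open) to 1 (shut), so that 0 is half open; "tx", "ty", "tz": the shift along the tool's x, y, z in mm; "ax", "ay", "az": the turn, a rotation vector about the tool's x, y, z in rad. A call has 1 to 8 rows; each row shifts and turns the pose as measured when the row begins, along the tool's axes as they then stand; what a row does not reach is not made up. A row lasts 1/12 s, in which the tool goes at most 41.7 mm and 7.16 degrees, less where a joint would pass 70% of its speed; a pose out of reach is approached as far as the arm can. A call is refused whole if a number of a shift passes 41.7 or a number of a turn 0.125, either way. A call with a gripper value outside its range is refused whole. The fingers move at their own pace and stop on an object; "force" is the grip in N (left out, the last holds). Time passes only in rows, so rows that do not move let the fingers close. It gives the time, the measured TCP pose, the force and the opening at its end, in the units of the state.
- r.sense(): the state, without advancing time (a new reading comes with each control period).
- camera(name): name is "scene" or "top" or "wrist"; returns a dict with "img" (480x640x3 uint8, red, green, blue), "K" (3x3 intrinsics, pixels), "R" (3x3) and "t" (3): a world point X has camera coordinates R X + t. Camera axes: x right, y down, z forward; pixel columns grow to the right and rows downward; lengths in mm; the calibration is good to about 2 mm. A picture is of the moment at which its call begins. There is no depth.
- r.job_done(): hands the job in, once; it reports no verdict.
Trained networks look in a picture, given as the dict that the camera call returned (one of the last four; its "shot" number tells which), for a name from the list of things; names that differ only in an ending like _2 or _b are one class to them, and where a whole thing is asked for, a point or a joint stands for the part that bears it (a point fixed in the world has none). Each returns a list of dicts, best first, with "confidence" (0 to 1); they miss things now and then, are a little off and sometimes report something else, mostly with a low value. They report only what shows in the picture. A call takes as long as a camera call. They do not tell look-alikes from the thing itself.
- search_frame(query, picture): "xy" ([column, row] in pixels, amid what is visible of it).
- mark_of(query, picture): "xy" ([column, row] in pixels: a listed point, or the origin of a listed thing).
The state is a dict: "t": time; "q": joint angles; "qd": joint speeds; "joint_efforts": joint torques, N m; "tool_pos": TCP position; "tcp_rot": TCP orientation; "ft_force": force on the tool from outside, world axes, zero at the start; "wrist_torque": the same for the moment, N m; "grip_width": finger opening in mm.
Only numpy, scipy, OpenCV 4.12 (cv2) and the standard library are available. Lean on these libraries where they do the work, as an engineer would, in place of code of your own. Each camera call takes 0.05 s, during which the arm holds its last target. There are 200 camera calls.

### The job

Pack the specimen for the courier, from the inside of the carrier out: first seat the empty square canister squarely in the pocket of the carrier, then stand the specimen jar upright in the canister without dropping it, then put the canister's lid on and turn it clockwise (seen from above) until it stops, so that it is locked, and last set the cover squarely down over it all, fully home on the carrier. Leave the glove box, bottle, tape roll and telephone where they are.

Things in the scene. Friction and masses are not known exactly. Their poses are not given: they have to be found in the camera images.
- carrier_pocket (a point): Carrier: blue square lower half of a transport box, 132 x 132 x 45 mm, fixed, with a white 94 mm square boss 10 mm higher (top 55 mm above the table). In the boss a square pocket 14 mm deep: 72 x 72 mm in the lower 8 mm, bevelled at 45 degrees to an 84 mm mouth; the canister can twist 5 degrees in it. Point: centre of the pocket's floor, 41 mm above the table; x, y parallel to the sides, z up.
- canister_mid (a point): Canister: open white pot, square body 66 x 66 x 34 mm, on it a black round bayonet ring, 46 mm high in all; mouth 44 mm wide, inner floor 4 mm up. The ring's outer rim (66 mm across) has two gaps 76 degrees wide, at the canister's +x and -x. Point: on the axis, 23 mm up; x, y square to the sides, z up. Fits the pocket four ways round. Hold it by the flat sides, upper half, so the fingers clear the boss.
- jar_mid (a point): Specimen jar: amber round jar 32 mm across with a paper label and a white ribbed screw cap 36 mm across and 14 mm high; 64 mm high in all, standing. Point: on the axis, 32 mm up; z up. In the canister only the cap and 8 mm of the jar stand above the mouth, so hold it by the cap.
- lid_grip (a point): Canister's lid: grey round cap 78 mm across, 42 mm high, open side down; on top a wing 62 (x) x 16 (y) x 22 mm high to hold it by. Point: wing's centre, 53 mm above the lower edge; z up. Two lugs inside the edge, at +x and -x, drop through the canister's gaps (within 2 mm, 12 degrees, else it stays 10 mm high); seated, this point is 64 mm above the canister's. Clockwise it stops after about 80 degrees.
- cover_grip (a point): Carrier's cover: blue hood 132 x 132 x 109 mm high, open below (hollow 108 x 108 x 99 mm), with a black bar handle on top: 94 (y) x 22 (x) x 16 mm high, 16 mm free under it between its posts. Point: centre of the bar, 133 mm above the lower edge; z up. Fully home, the edge rests on the blue shoulder round the boss and this point is 137 mm above the pocket's floor. Any of four ways round.
- glove_box: Bystander: carton of gloves, white and blue, 125 (x) x 240 (y) x 75 mm high. Origin under its centre.
- spirit_bottle: Bystander: white bottle with a red cap, 60 mm across, 180 mm high, standing. Origin under its centre.
- tape_roll: Bystander: roll of clear tape lying flat, 92 mm across, 48 mm high, with a 74 mm hole. Origin under its centre.
- phone: Bystander: black telephone, lying flat, 150 x 72 x 9 mm. Origin under its centre.
There are look-alikes about, which are no part of the job. Leave any green or purple look-alike of the part that bears canister_mid alone. Of the things shaped like the part that bears carrier_pocket, the blue one is meant.

How it is judged (in metres and radians):
On the way, in this order (a step that is already met when the one before it is completed fails the run):
1. the canister is seated in the carrier's pocket and let go (horizontal distance between canister_mid and carrier_pocket below 0.008 m and z of canister_mid in the frame of carrier_pocket between 0.018 and 0.027 m and angle between canister_mid's own z axis and vertical below 0.1 rad and (angle between the x axis of canister_mid and the x axis of carrier_pocket, either way round below 0.2 rad or angle between the x axis of canister_mid and the y axis of carrier_pocket, either way round below 0.2 rad) and contact force between canister and the fingers below 0.1 N), for 0.2 s.
2. the jar stands in the seated canister and is let go (horizontal distance between canister_mid and carrier_pocket below 0.008 m and z of canister_mid in the frame of carrier_pocket between 0.018 and 0.027 m and angle between canister_mid's own z axis and vertical below 0.1 rad and (angle between the x axis of canister_mid and the x axis of carrier_pocket, either way round below 0.2 rad or angle between the x axis of canister_mid and the y axis of carrier_pocket, either way round below 0.2 rad) and horizontal distance between jar_mid and canister_mid below 0.011 m and z of jar_mid in the frame of canister_mid between 0.008 and 0.018 m and angle between jar_mid's own z axis and vertical below 0.12 rad and contact force between jar and the fingers below 0.1 N), for 0.2 s.
3. the lid is down on the canister and locked by its turn (horizontal distance between canister_mid and carrier_pocket below 0.008 m and z of canister_mid in the frame of carrier_pocket between 0.018 and 0.027 m and angle between each of canister_mid, lid_grip's own z axis and vertical below 0.1 rad and (angle between the x axis of canister_mid and the x axis of carrier_pocket, either way round below 0.2 rad or angle between the x axis of canister_mid and the y axis of carrier_pocket, either way round below 0.2 rad) and horizontal distance between jar_mid and canister_mid below 0.011 m and z of jar_mid in the frame of canister_mid between 0.008 and 0.018 m and angle between jar_mid's own z axis and vertical below 0.12 rad and horizontal distance between lid_grip and canister_mid below 0.006 m and z of lid_grip in the frame of canister_mid below 0.068 m and angle between the x axis of lid_grip and the y axis of canister_mid, either way round below 0.52 rad), for 0.2 s.
4. the cover is down on the carrier (all of step 3 and horizontal distance between cover_grip and carrier_pocket below 0.013 m and z of cover_grip in the frame of carrier_pocket below 0.141 m and angle between cover_grip's own z axis and vertical below 0.06 rad and (angle between the x axis of cover_grip and the x axis of carrier_pocket, either way round below 0.2 rad or angle between the x axis of cover_grip and the y axis of carrier_pocket, either way round below 0.2 rad)), for 0.2 s.
At the end, for the whole second after the job is handed in: Canister upright on the pocket floor (8 mm, 0.2 rad); jar upright on the canister floor (11 mm); lid down on the canister (height 4 mm, axis 6 mm), turned at least 60 degrees clockwise; cover down on the carrier (height 4 mm, centre 13 mm, square to 0.2 rad); all released, at rest (all of step 4 and linear speed of each of canister, jar, lid, cover below 0.02 m/s); the robot touches nothing.
It fails at once if the jar is tipped over (angle between jar_mid's own z axis and vertical above 0.7 rad).
It fails at once if the jar is dropped (let fall more than about 3 cm) (linear speed of jar above 0.8 m/s and contact force between jar and the fingers below 0.1 N).
It fails at once if the glove box, bottle, tape roll or telephone is moved by more than 3 cm (distance of any of glove_box, spirit_bottle, tape_roll, phone from where it was at the start of the episode above 0.03 m).
It also fails if it takes over 128 s, if anything falls off the work surface, if the arm or the gripper's body presses on something with over 40 N, if the wrist force passes 120 N, or if a joint passes its speed limit or range.

## Working session

There is one attempt and no reset: what is moved stays moved. The work goes in short steps, Python scripts to look and compute and a tool call to move; the robot and the scene stay as the last step left them, time stands still between calls to the robot, and variables do not carry over. Pictures are saved under pics/ and viewed, about 12 in all and at most 16, crops included, and the job is handed in when it is done.

Besides the shell and the picture viewer there is one more tool, called after "Request:" by a JSON object that holds its "op" and its "data", one argument or row to a line. arm_command: Moves the arm, as the interface text tells. Its arguments: {"type":"object","properties":{"deltas":{"type":"array","items":{"type":"object","properties":{"gripper":{"type":"number"},"tx":{"type":"number"},"ty":{"type":"number"},"tz":{"type":"number"},"ax":{"type":"number"},"ay":{"type":"number"},"az":{"type":"number"}}}},"force":{"type":"number"}},"required":["deltas"]}

```bash
mkdir -p pics; ls
cat > h.py <<'E'
from rig import r, camera, search_frame, mark_of
import numpy as np, cv2
def ray(c,uv,z):
    K,R,t=map(np.array,(c["K"],c["R"],c["t"]))
    o=-R.T@t; d=R.T@np.linalg.inv(K)@[uv[0],uv[1],1]
    return o+d*(z-o[2])/d[2]
def proj(c,X):
    p=np.array(c["K"])@(np.array(c["R"])@np.array(X,float)+np.array(c["t"])); return p[:2]/p[2]
def save(c,n): cv2.imwrite(f"pics/{n}.png",cv2.cvtColor(c["img"],cv2.COLOR_RGB2BGR))
H=dict(carrier_pocket=41,canister_mid=23,jar_mid=32,lid_grip=53,cover_grip=133,glove_box=0,spirit_bottle=0,tape_roll=0,phone=0)
E
python3 - <<'E'
from h import *
print(r.sense(), r.tcp_to_grasp)
for n in("top","scene"):
    c=camera(n); save(c,n+"0"); print(n,-np.array(c["R"]).T@c["t"])
    for k,z in H.items():
        print(k,[(np.round(m["xy"]).tolist(),round(m["confidence"],2),ray(c,m["xy"],z)[:2].round().tolist()) for m in mark_of(k,c)[:4]])
E
```

```text
pics
{'t': 0.0, 'q': array([ 1.18139588e+00,  2.59232314e-01,  2.08005264e-02,  1.33369425e+00,
       -1.72778330e-05,  1.41820184e+00]), 'qd': array([-0.00042112,  0.00105485, -0.0014425 , -0.00115176,  0.00079717,
        0.00116422]), 'joint_efforts': array([ 1.07804579e-03, -5.55645525e+01,  3.44524097e+01,  1.35933881e-02,
        5.33091224e-05, -2.85464921e-06]), 'tool_pos': array([128.93727748, 534.4084879 , 230.65962012]), 'tcp_rot': array([ 3.34637945e-04,  7.85683896e-01,  6.18627815e-01, -5.74563417e-04]), 'ft_force': array([-0.18854378, -0.56896417, -0.04941828]), 'wrist_torque': array([-0.02793085, -0.03638503, -0.001596  ]), 'grip_width': 85.49073969223673} -18.700000000000003
top [ 305.83208802  -23.95873013 1584.01811359]
carrier_pocket [([289.0, 154.0], 0.8, [821.0, 71.0]), ([357.0, 212.0], 0.6, [652.0, -132.0])]
canister_mid [([190.0, 205.0], 0.82, [666.0, 360.0]), ([240.0, 250.0], 0.77, [536.0, 208.0]), ([190.0, 244.0], 0.76, [549.0, 354.0]), ([430.0, 339.0], 0.67, [291.0, -344.0])]
jar_mid [([265.0, 219.0], 0.58, [625.0, 137.0])]
lid_grip []
cover_grip [([316.0,
[... 336 characters left out ...]
.75, [292.0, -351.0])]
scene [1687.42088614   41.59225073  905.81947258]
carrier_pocket [([358.0, 317.0], 0.85, [815.0, 78.0]), ([279.0, 268.0], 0.75, [653.0, -132.0])]
canister_mid [([461.0, 255.0], 0.97, [527.0, 365.0]), ([462.0, 288.0], 0.7, [666.0, 347.0]), ([408.0, 252.0], 0.56, [528.0, 215.0])]
jar_mid [([380.0, 273.0], 0.68, [638.0, 136.0]), ([140.0, 222.0], 0.22, [468.0, -573.0])]
lid_grip [([210.0, 220.0], 0.86, [468.0, -359.0])]
cover_grip [([327.0, 202.0], 0.64, [461.0, -20.0])]
glove_box [([137.0, 226.0], 0.59, [450.0, -596.0])]
spirit_bottle [([516.0, 240.0], 0.69, [407.0, 551.0])]
tape_roll [([446.0, 218.0], 0.79, [309.0, 352.0])]
phone [([227.0, 202.0], 0.95, [286.0, -355.0])]
```

View pics/top0.png

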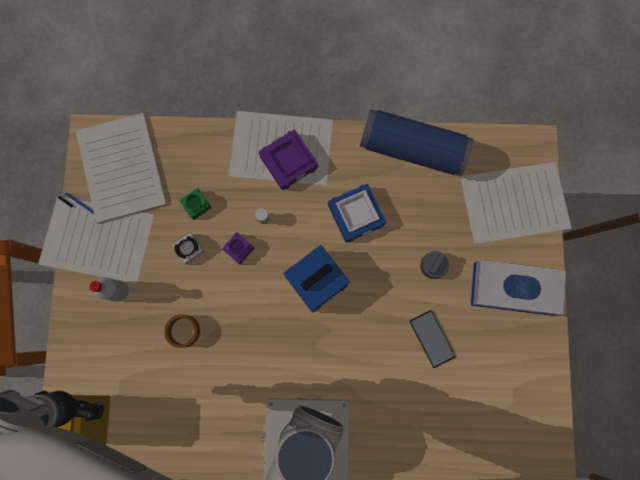

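View pics/scene0.png

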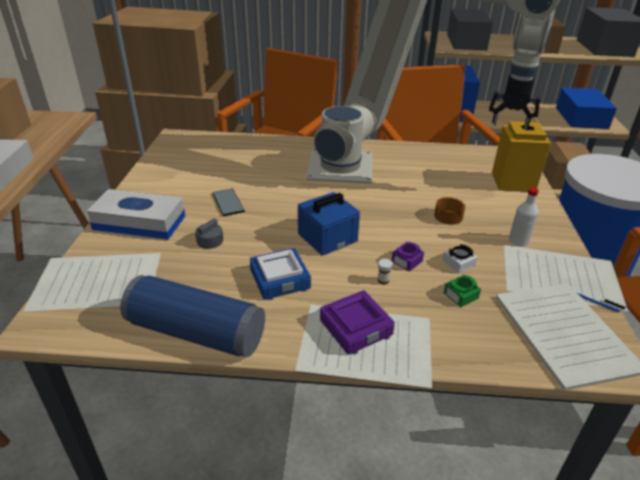

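The top view shows the white canister at about (187,248), the jar at (262,216), the blue carrier at (357,212), the blue cover at (316,278) and the lid at (435,264). The green and purple look-alikes are separate from these. Next I move over the canister for a close wrist view.

```bash
cat >> h.py <<'E'
from scipy.spatial.transform import Rotation as Ro
def pose():
    s=r.sense(); w=s["tcp_rot"]; return s,np.array(s["tool_pos"]),Ro.from_quat([*w[1:],w[0]])
def plan(x,y,z,yaw,n=None,smax=38,amax=.115):
    """rows in tool axes to reach TCP x,y,z with tool down and tool-x yaw (mod pi)"""
    s,p,R=pose(); tgt=Ro.from_euler('z',yaw)*Ro.from_quat([1,0,0,0])
    cands=[Ro.from_euler('z',k*np.pi)*tgt for k in(0,1)]
    tgt=min(cands,key=lambda T:(R.inv()*T).magnitude())
    rv=(R.inv()*tgt).as_rotvec(); d=np.array([x,y,z])-p
    n=n or max(1,int(np.ceil(max(np.linalg.norm(d)/smax,np.linalg.norm(rv)/amax))))
    print("t",round(s["t"],2),"at",p.round(1),"F",s["ft_force"].round(1),"T",s["wrist_torque"].round(2),"w",round(s["grip_width"],1),"q",s["q"].round(2),"n",n)
    for i in range(n):
        Rc=R*Ro.from_rotvec(rv*i/n); print((Rc.inv().apply(d/n)).round(1),(rv/n).round(3))
E
python3 - <<'E'
from h import *
c=camera("wrist"); s,p,R=pose()
Rc=np.array(c["R"]); print("cam in tool",R.inv().apply(-Rc.T@c["t"]-p).round(1)); print((R.inv().as_matrix()@Rc.T).round(3),c["K"])
plan(510,360,300,1.334)
E
```

```text
cam in tool [   0.7  -77.8 -141.8]
[[ 1.     0.     0.   ]
 [-0.     0.952  0.305]
 [-0.    -0.305  0.952]] [[386.44857405   0.         315.10048345]
 [  0.         386.44857405 238.93464164]
 [  0.           0.           1.        ]]
t 1.05 at [129.1 534.7 231.3] F [-0.4  0.5  0.4] T [ 0.01 -0.05 -0.01] w 85.9 q [ 1.18  0.26  0.02  1.33 -0.    1.42] n 12
[-6.7 34.3 -5.7] [ 0. -0. -0.]
[-6.7 34.3 -5.7] [ 0. -0. -0.]
[-6.7 34.3 -5.7] [ 0. -0. -0.]
[-6.7 34.3 -5.7] [ 0. -0. -0.]
[-6.7 34.3 -5.7] [ 0. -0. -0.]
[-6.7 34.3 -5.7] [ 0. -0. -0.]
[-6.7 34.3 -5.7] [ 0. -0. -0.]
[-6.7 34.3 -5.7] [ 0. -0. -0.]
[-6.7 34.3 -5.7] [ 0. -0. -0.]
[-6.7 34.3 -5.7] [ 0. -0. -0.]
[-6.7 34.3 -5.7] [ 0. -0. -0.]
[-6.7 34.3 -5.7] [ 0. -0. -0.]
```

Request:
{"op": "arm_command", "data": {
  "deltas": [
    {"tx": -6.5, "ty": 34, "tz": -6, "gripper": -1},
    {"tx": -6.5, "ty": 34, "tz": -6, "gripper": -1},
    {"tx": -6.5, "ty": 34, "tz": -6, "gripper": -1},
    {"tx": -6.5, "ty": 34, "tz": -6, "gripper": -1},
    {"tx": -6.5, "ty": 34, "tz": -6, "gripper": -1},
    {"tx": -6.5, "ty": 34, "tz": -6, "gripper": -1},
    {"tx": -6.5, "ty": 34, "tz": -6, "gripper": -1},
    {"tx": -6.5, "ty": 34, "tz": -6, "gripper": -1}
  ]
}}

```text
schema error: expected keys gripper, tx, ty, tz, ax, ay, az
```

Request:
{"op": "arm_command", "data": {
  "deltas": [
    {"tx": -6.5, "ty": 34, "tz": -6, "gripper": -1},
    {"tx": -6.5, "ty": 34, "tz": -6, "gripper": -1},
    {"tx": -6.5, "ty": 34, "tz": -6, "gripper": -1},
    {"tx": -6.5, "ty": 34, "tz": -6, "gripper": -1},
    {"tx": 0, "gripper": -1}
  ]
}}

```text
schema error: expected keys gripper, tx, ty, tz, ax, ay, az
```

Run:
```python
from h import *
c=camera("wrist"); save(c,"w1"); print(pose()[1])
for k in("canister_mid","jar_mid"):
    print(k,[(np.round(m["xy"]).tolist(),round(m["confidence"],2),ray(c,m["xy"],H[k])[:2].round(1).tolist()) for m in mark_of(k,c)])
```

```text
[129.03089793 534.64938856 231.27603258]
canister_mid []
jar_mid []
```

View pics/w1.png

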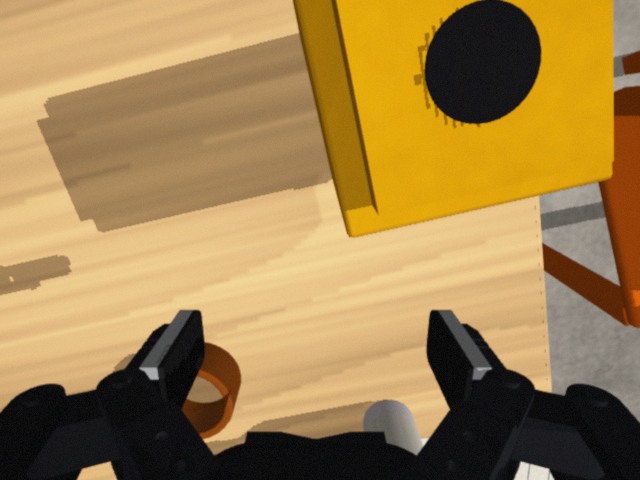

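Request:
{"op": "arm_command", "data": {
  "deltas": [
    {"tx": -6.5, "ty": 34, "tz": -6, "ax": 0, "ay": 0, "az": 0, "gripper": -1},
    {"tx": -6.5, "ty": 34, "tz": -6, "ax": 0, "ay": 0, "az": 0, "gripper": -1},
    {"tx": -6.5, "ty": 34, "tz": -6, "ax": 0, "ay": 0, "az": 0, "gripper": -1},
    {"tx": -6.5, "ty": 34, "tz": -6, "ax": 0, "ay": 0, "az": 0, "gripper": -1},
    {"tx": -6.5, "ty": 34, "tz": -6, "ax": 0, "ay": 0, "az": 0, "gripper": -1},
    {"tx": -6.5, "ty": 34, "tz": -6, "ax": 0, "ay": 0, "az": 0, "gripper": -1},
    {"tx": -6.5, "ty": 34, "tz": -6, "ax": 0, "ay": 0, "az": 0, "gripper": -1},
    {"tx": -6.5, "ty": 34, "tz": -6, "ax": 0, "ay": 0, "az": 0, "gripper": -1}
  ]
}}

```text
t: 1.87
tool_pos: [385.1, 418.6, 280.1]
tcp_rot: [-0.0, 0.782, 0.624, -0.001]
ft_force: [1.2, 0.8, 0.5]
grip_width: 85.2
```

Request:
{"op": "arm_command", "data": {
  "deltas": [
    {"tx": -6.5, "ty": 34, "tz": -6, "ax": 0, "ay": 0, "az": 0, "gripper": -1},
    {"tx": -6.5, "ty": 34, "tz": -6, "ax": 0, "ay": 0, "az": 0, "gripper": -1},
    {"tx": -6.5, "ty": 34, "tz": -6, "ax": 0, "ay": 0, "az": 0, "gripper": -1},
    {"tx": -6.5, "ty": 34, "tz": -6, "ax": 0, "ay": 0, "az": 0, "gripper": -1},
    {"tx": 0, "ty": 0, "tz": 0, "ax": 0, "ay": 0, "az": 0, "gripper": -1}
  ]
}}

```text
t: 2.28
tool_pos: [523.1, 355.9, 305.1]
tcp_rot: [0.0, 0.783, 0.622, -0.0]
ft_force: [0.7, 0.1, -0.1]
grip_width: 85.7
```

```bash
cat >> h.py <<'E'
def marks(c,*ks,zo=0):
    for k in ks: print(k,[(np.round(m["xy"]).tolist(),round(m["confidence"],2),ray(c,m["xy"],H[k]+zo)[:2].round(1).tolist()) for m in mark_of(k,c)])
E
python3 - <<'E'
from h import *
c=camera("wrist"); save(c,"w2"); print(pose()[1])
marks(c,"canister_mid","jar_mid")
E
```

```text
[521.04203695 356.90572633 304.82076257]
canister_mid [([322.0, 199.0], 0.93, [536.1, 361.1]), ([331.0, 312.0], 0.91, [675.2, 341.1]), ([199.0, 229.0], 0.78, [538.0, 217.3])]
jar_mid [([166.0, 318.0], 0.61, [634.2, 146.0])]
```

View pics/w2.png

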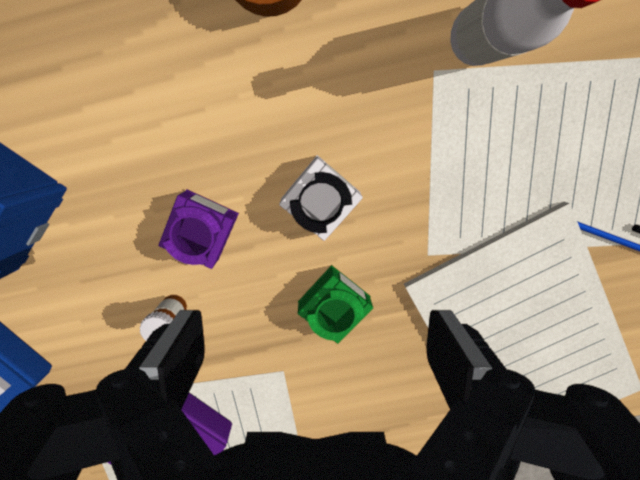

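Run:
```python
from h import *
import numpy as np
c=camera("wrist"); im=c["img"]
x0,y0,x1,y1=265,145,380,255
cr=im[y0:y1,x0:x1]
cv2.imwrite("pics/w2c.png",cv2.resize(cv2.cvtColor(cr,cv2.COLOR_RGB2BGR),None,fx=5,fy=5,interpolation=cv2.INTER_CUBIC))
hsv=cv2.cvtColor(cr,cv2.COLOR_RGB2HSV)
m=((hsv[...,1]<45)&(hsv[...,2]>110)).astype(np.uint8)
n,l,s,_=cv2.connectedComponentsWithStats(m); 
pts=np.argwhere(m)[:,::-1]+[x0,y0]
W=np.array([ray(c,p,34)[:2] for p in pts],np.float32)
rc=cv2.minAreaRect(W); print(rc, s[:,4])
print(cv2.boxPoints(rc))
```

```text
((533.4122314453125, 360.07489013671875), (67.03485107421875, 67.25463104248047), 36.71986389160156) [10397  1240  1013]
[[486.43982 366.98932]
 [526.6516  313.08014]
 [580.38464 353.16046]
 [540.17285 407.06964]]
```

View pics/w2c.png

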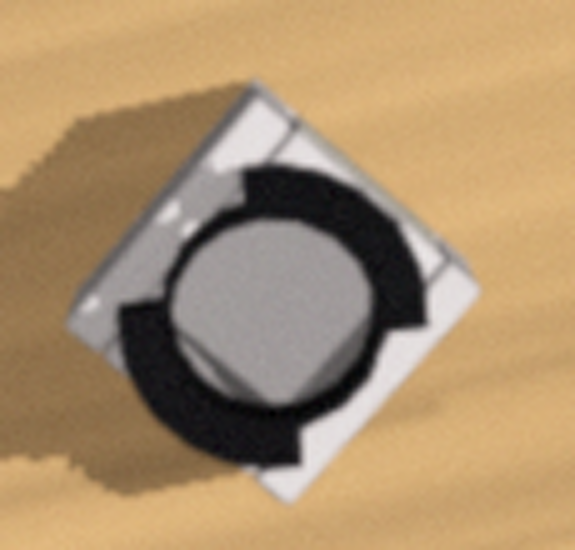

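The canister sits at (322,199), with its ring gaps at upper-left and lower-right. That gives a position of about (534.5, 360.3), canister x yaw 0.641, and the measured side of 67 mm matches the 66 mm given. I will grip across canister y at yaw 2.212.

Run:
```python
from h import *
plan(534.5,360.3,100,2.212)
```

```text
t 2.48 at [517.3 359.  305.4] F [ 0.   0.3 -0.4] T [-0.    0.04  0.05] w 85.4 q [0.47 0.4  0.41 1.59 0.   0.7 ] n 8
[ 0.6  2.1 25.7] [-0.    -0.    -0.108]
[ 0.4  2.2 25.7] [-0.    -0.    -0.108]
[ 0.2  2.2 25.7] [-0.    -0.    -0.108]
[-0.1  2.2 25.7] [-0.    -0.    -0.108]
[-0.3  2.2 25.7] [-0.    -0.    -0.108]
[-0.5  2.1 25.7] [-0.    -0.    -0.108]
[-0.7  2.  25.7] [-0.    -0.    -0.108]
[-0.9  1.9 25.7] [-0.    -0.    -0.108]
```

Request:
{"op": "arm_command", "data": {
  "deltas": [
    {"tx": 0.6, "ty": 2, "tz": 18, "ax": 0, "ay": 0, "az": -0.108, "gripper": -1},
    {"tx": 0.4, "ty": 2, "tz": 18, "ax": 0, "ay": 0, "az": -0.108, "gripper": -1},
    {"tx": 0.2, "ty": 2, "tz": 18, "ax": 0, "ay": 0, "az": -0.108, "gripper": -1},
    {"tx": 0, "ty": 2, "tz": 18, "ax": 0, "ay": 0, "az": -0.108, "gripper": -1},
    {"tx": -0.3, "ty": 2, "tz": 18, "ax": 0, "ay": 0, "az": -0.108, "gripper": -1},
    {"tx": -0.5, "ty": 2, "tz": 18, "ax": 0, "ay": 0, "az": -0.108, "gripper": -1},
    {"tx": -0.7, "ty": 2, "tz": 18, "ax": 0, "ay": 0, "az": -0.108, "gripper": -1},
    {"tx": -0.9, "ty": 2, "tz": 0, "ax": 0, "ay": 0, "az": -0.108, "gripper": -1}
  ]
}}

```text
t: 3.15
tool_pos: [521.7, 368.9, 178.5]
tcp_rot: [0.0, 0.426, 0.905, 0.003]
ft_force: [0.1, 0.1, -0.7]
grip_width: 85.1
```

Request:
{"op": "arm_command", "data": {
  "deltas": [
    {"tx": 0, "ty": 0, "tz": 0, "ax": 0, "ay": 0, "az": 0, "gripper": -1},
    {"tx": 0, "ty": 0, "tz": 0, "ax": 0, "ay": 0, "az": 0, "gripper": -1}
  ]
}}

```text
t: 3.32
tool_pos: [518.6, 370.6, 178.0]
tcp_rot: [-0.0, 0.423, 0.906, 0.002]
ft_force: [0.5, 0.5, -0.0]
grip_width: 85.3
```

Run:
```python
from h import *
c=camera("wrist"); im=c["img"]
marks(c,"canister_mid")
u,v=proj(c,[534.5,360.3,34]).astype(int); print(u,v)
x0,y0,x1,y1=u-90,v-90,u+90,v+75
cr=im[y0:y1,x0:x1]; hsv=cv2.cvtColor(cr,cv2.COLOR_RGB2HSV)
m=((hsv[...,1]<45)&(hsv[...,2]>110)).astype(np.uint8); m=cv2.morphologyEx(m,cv2.MORPH_OPEN,np.ones((3,3)))
pts=np.argwhere(m)[:,::-1]+[x0,y0]
W=np.array([ray(c,p,34)[:2] for p in pts],np.float32); print(cv2.minAreaRect(W),len(W))
# dark ring at z=46
d=(im[y0:y1,x0:x1].max(2)<60).astype(np.uint8); d=cv2.morphologyEx(d,cv2.MORPH_OPEN,np.ones((3,3)))
P=np.argwhere(d)[:,::-1]+[x0,y0]; W2=np.array([ray(c,p,46)[:2] for p in P],np.float32); print(cv2.minEnclosingCircle(W2))
plan(534.5,360.3,12,2.212)
```

```text
canister_mid [([292.0, 226.0], 0.91, [535.7, 361.1]), ([131.0, 102.0], 0.77, [537.8, 214.1]), ([181.0, 330.0], 0.75, [671.2, 346.7])]
290 227
((532.657470703125, 358.03717041015625), (70.0715103149414, 64.56069946289062), 36.915931701660156) 3865
((562.060791015625, 352.63787841796875), 60.23594665527344)
t 3.42 at [519.2 370.5 178.8] F [-0.5 -1.  -0.5] T [-0.03  0.03 -0.06] w 85.7 q [ 0.49  0.42  0.14  1.28  0.   -0.21] n 5
[-3.6  0.9 33.4] [ 0.001 -0.     0.011]
[-3.6  0.9 33.4] [ 0.001 -0.     0.011]
[-3.5  1.  33.4] [ 0.001 -0.     0.011]
[-3.5  1.1 33.4] [ 0.001 -0.     0.011]
[-3.5  1.2 33.4] [ 0.001 -0.     0.011]
```

Request:
{"op": "arm_command", "data": {
  "deltas": [
    {"tx": -3.6, "ty": 1.5, "tz": 15, "ax": 0, "ay": 0, "az": 0.01, "gripper": -1},
    {"tx": -3.6, "ty": 1.5, "tz": 15, "ax": 0, "ay": 0, "az": 0.01, "gripper": -1},
    {"tx": -3.6, "ty": 1.5, "tz": 15, "ax": 0, "ay": 0, "az": 0.01, "gripper": -1},
    {"tx": -3.6, "ty": 1.5, "tz": 15, "ax": 0, "ay": 0, "az": 0.01, "gripper": -1},
    {"tx": -3.6, "ty": 1.5, "tz": 15, "ax": 0, "ay": 0, "az": 0.01, "gripper": -1},
    {"tx": 0, "ty": 0, "tz": 0, "ax": 0, "ay": 0, "az": 0, "gripper": -1}
  ]
}}

```text
t: 3.92
tool_pos: [537.5, 364.3, 107.9]
tcp_rot: [0.003, 0.453, 0.892, 0.007]
ft_force: [-0.4, -0.6, -0.7]
grip_width: 84.9
```

Run:
```python
from h import *
plan(535,361,12,2.212)
```

```text
t 3.92 at [537.5 364.3 107.9] F [-0.4 -0.6 -0.7] T [-0.01  0.09  0.01] w 84.9 q [ 0.46  0.47  0.03  1.11  0.   -0.17] n 3
[-0.4 -1.8 32. ] [ 0.005 -0.    -0.003]
[-0.4 -1.7 32. ] [ 0.005 -0.    -0.003]
[-0.4 -1.5 32. ] [ 0.005 -0.    -0.003]
```

Request:
{"op": "arm_command", "data": {
  "deltas": [
    {"tx": 0, "ty": -1, "tz": 14, "ax": 0.003, "ay": 0, "az": 0, "gripper": -1},
    {"tx": -0.5, "ty": -1, "tz": 14, "ax": 0.003, "ay": 0, "az": 0, "gripper": -1},
    {"tx": -0.5, "ty": -1, "tz": 14, "ax": 0.003, "ay": 0, "az": 0, "gripper": -1},
    {"tx": -0.5, "ty": -1, "tz": 14, "ax": 0.003, "ay": 0, "az": 0, "gripper": -1},
    {"tx": 0, "ty": 0, "tz": 0, "ax": 0, "ay": 0, "az": 0, "gripper": -1},
    {"tx": 0, "ty": 0, "tz": 0, "ax": 0, "ay": 0, "az": 0, "gripper": -1}
  ]
}}

```text
t: 4.42
tool_pos: [537.0, 363.5, 57.9]
tcp_rot: [0.003, 0.456, 0.89, 0.006]
ft_force: [0.4, -0.1, 0.7]
grip_width: 85.3
```

Run:
```python
from h import *
plan(535,361,12,2.212)
c=camera("wrist"); marks(c,"canister_mid")
```

```text
t 4.42 at [537.  363.5  57.9] F [ 0.4 -0.1  0.7] T [-0.03  0.02 -0.04] w 85.3 q [ 0.47  0.51 -0.05  1.    0.   -0.16] n 2
[-0.4 -1.9 23. ] [ 0.007  0.    -0.009]
[-0.4 -1.7 23. ] [ 0.007  0.    -0.009]
canister_mid [([30.0, 95.0], 0.67, [538.6, 215.3]), ([311.0, 271.0], 0.57, [535.0, 359.9])]
```

Request:
{"op": "arm_command", "data": {
  "deltas": [
    {"tx": -0.5, "ty": -2.5, "tz": 15, "ax": 0.007, "ay": 0, "az": -0.01, "gripper": -1},
    {"tx": -0.5, "ty": -2.5, "tz": 15, "ax": 0.007, "ay": 0, "az": -0.01, "gripper": -1},
    {"tx": -0.5, "ty": -1, "tz": 13, "ax": 0.007, "ay": 0, "az": 0, "gripper": -1},
    {"tx": 0, "ty": 0, "tz": 3, "ax": 0, "ay": 0, "az": 0, "gripper": -1},
    {"tx": 0, "ty": 0, "tz": 0, "ax": 0, "ay": 0, "az": 0, "gripper": -1}
  ]
}}

```text
t: 4.93
tool_pos: [534.0, 359.2, 10.3]
tcp_rot: [-0.001, 0.447, 0.895, -0.003]
ft_force: [-0.6, 0.1, -0.5]
grip_width: 85.5
```

Run:
```python
from h import *
plan(535,361,12,2.212)
```

```text
t 4.93 at [534.  359.2  10.3] F [-0.6  0.1 -0.5] T [-0.02 -0.05 -0.  ] w 85.5 q [ 0.46  0.55 -0.1   0.92 -0.   -0.18] n 1
[ 0.8  1.9 -1.8] [-0.006  0.001  0.004]
```

Request:
{"op": "arm_command", "data": {
  "deltas": [
    {"tx": 0.8, "ty": 1.5, "tz": -2, "ax": -0.006, "ay": 0, "az": 0.004, "gripper": -1},
    {"tx": 0, "ty": 0, "tz": 0, "ax": 0, "ay": 0, "az": 0, "gripper": 1},
    {"tx": 0, "ty": 0, "tz": 0, "ax": 0, "ay": 0, "az": 0, "gripper": 1},
    {"tx": 0, "ty": 0, "tz": 0, "ax": 0, "ay": 0, "az": 0, "gripper": 1},
    {"tx": 0, "ty": 0, "tz": 0, "ax": 0, "ay": 0, "az": 0, "gripper": 1},
    {"tx": 0, "ty": 0, "tz": 0, "ax": 0, "ay": 0, "az": 0, "gripper": 1}
  ],
  "force": 45
}}

```text
t: 5.43
tool_pos: [535.1, 361.0, 12.7]
tcp_rot: [0.001, 0.449, 0.894, 0.0]
ft_force: [0.1, 1.1, -1.5]
grip_width: 64.9
```

Request:
{"op": "arm_command", "data": {
  "deltas": [
    {"tx": 0, "ty": 0, "tz": -12, "ax": 0, "ay": 0, "az": 0, "gripper": 1},
    {"tx": 0, "ty": 0, "tz": -20, "ax": 0, "ay": 0, "az": 0, "gripper": 1},
    {"tx": 0, "ty": 0, "tz": -30, "ax": 0, "ay": 0, "az": 0, "gripper": 1},
    {"tx": 0, "ty": 0, "tz": -35, "ax": 0, "ay": 0, "az": 0, "gripper": 1},
    {"tx": 0, "ty": 0, "tz": -35, "ax": 0, "ay": 0, "az": 0, "gripper": 1},
    {"tx": 0, "ty": 0, "tz": -35, "ax": 0, "ay": 0, "az": 0, "gripper": 1},
    {"tx": 0, "ty": 0, "tz": -35, "ax": 0, "ay": 0, "az": 0, "gripper": 1},
    {"tx": 0, "ty": 0, "tz": 0, "ax": 0, "ay": 0, "az": 0, "gripper": 1}
  ]
}}

```text
t: 6.1
tool_pos: [532.5, 360.0, 221.2]
tcp_rot: [-0.001, 0.449, 0.894, -0.003]
ft_force: [0.1, 1.0, -1.1]
grip_width: 65.3
```

Run:
```python
from h import *
print(r.tcp_to_grasp)
c=camera("wrist"); save(c,"w3")
# carrier position/orientation from top view (arm may hide)
c=camera("top"); marks(c,"carrier_pocket")
hsv=cv2.cvtColor(c["img"],cv2.COLOR_RGB2HSV); u,v=357,212
cr=hsv[v-40:v+40,u-40:u+40]
m=((cr[...,0]>95)&(cr[...,0]<125)&(cr[...,1]>120)).astype(np.uint8)
cs,_=cv2.findContours(m,cv2.RETR_EXTERNAL,2); k=max(cs,key=cv2.contourArea)[:,0]+[u-40,v-40]
print(cv2.minAreaRect(np.array([ray(c,p,45)[:2] for p in k],np.float32)))
w=((cr[...,1]<60)&(cr[...,2]>120)).astype(np.uint8)
P=np.argwhere(w)[:,::-1]+[u-40,v-40]
print(cv2.minAreaRect(np.array([ray(c,p,55)[:2] for p in P],np.float32)))
plan(560,-130,300,2.212)
```

```text
-18.700000000000003
carrier_pocket [([286.0, 152.0], 0.82, [828.5, 80.7]), ([356.0, 212.0], 0.68, [650.0, -128.2])]
((648.1798095703125, -129.26171875), (135.54318237304688, 130.22152709960938), 25.92667007446289)
((687.7012329101562, -106.3070068359375), (189.90171813964844, 105.70092010498047), 35.221187591552734)
t 6.25 at [530.7 359.1 213.5] F [ 0.5 -0.9 -2. ] T [-0.02 -0.03  0.01] w 65.3 q [ 0.46  0.43  0.24  1.39 -0.   -0.18] n 14
[-29.3 -19.3  -5.9] [-0.001 -0.    -0.   ]
[-29.3 -19.3  -5.9] [-0.001 -0.    -0.   ]
[-29.3 -19.3  -6. ] [-0.001 -0.    -0.   ]
[-29.3 -19.3  -6. ] [-0.001 -0.    -0.   ]
[-29.3 -19.3  -6. ] [-0.001 -0.    -0.   ]
[-29.3 -19.3  -6. ] [-0.001 -0.    -0.   ]
[-29.3 -19.3  -6. ] [-0.001 -0.    -0.   ]
[-29.3 -19.2  -6.1] [-0.001 -0.    -0.   ]
[-29.3 -19.2  -6.1] [-0.001 -0.    -0.   ]
[-29.3 -19.2  -6.1] [-0.001 -0.    -0.   ]
[-29.2 -19.2  -6.1] [-0.001 -0.    -0.   ]
[-29.2 -19.2  -6.1] [-0.001 -0.    -0.   ]
[-29.2 -19.2  -6.1] [-0.001 -0.    -0.   ]
[-29.2 -19.2  -6.2] [-0.001 -0.    -0.   ]
```

View pics/w3.png

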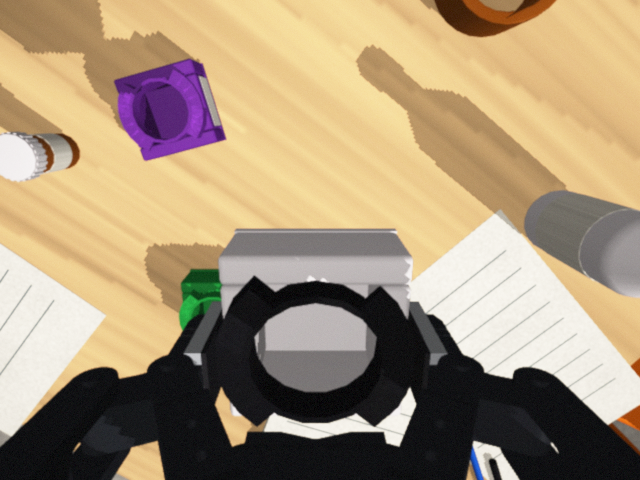

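The grasp is good: the canister is square and upright between the pads. Next I carry it to just beyond the carrier so that the wrist camera sees the carrier.

Run:
```python
from h import *
plan(685,-112,290,2.03)
```

```text
t 6.25 at [530.7 359.1 213.5] F [ 0.5 -0.9 -2. ] T [-0.02 -0.03  0.01] w 65.3 q [ 0.46  0.43  0.24  1.39 -0.   -0.18] n 14
[-33.6 -11.3  -5.3] [-0.001 -0.     0.013]
[-33.7 -10.9  -5.4] [-0.001 -0.     0.013]
[-33.8 -10.5  -5.4] [-0.001 -0.     0.013]
[-34.  -10.   -5.4] [-0.001 -0.     0.013]
[-34.1  -9.6  -5.4] [-0.001 -0.     0.013]
[-34.2  -9.1  -5.4] [-0.001 -0.     0.013]
[-34.3  -8.7  -5.4] [-0.001 -0.     0.013]
[-34.4  -8.2  -5.4] [-0.001 -0.     0.013]
[-34.5  -7.8  -5.4] [-0.001 -0.     0.013]
[-34.6  -7.3  -5.4] [-0.001 -0.     0.013]
[-34.7  -6.9  -5.4] [-0.001 -0.     0.013]
[-34.8  -6.4  -5.4] [-0.001 -0.     0.013]
[-34.9  -5.9  -5.5] [-0.001 -0.     0.013]
[-35.   -5.5  -5.5] [-0.001 -0.     0.013]
```

Request:
{"op": "arm_command", "data": {
  "deltas": [
    {"tx": -33.6, "ty": -11.3, "tz": -8, "ax": 0, "ay": 0, "az": 0.013, "gripper": 1},
    {"tx": -33.7, "ty": -10.9, "tz": -8, "ax": 0, "ay": 0, "az": 0.013, "gripper": 1},
    {"tx": -33.8, "ty": -10.5, "tz": -8, "ax": 0, "ay": 0, "az": 0.013, "gripper": 1},
    {"tx": -34, "ty": -10, "tz": -8, "ax": 0, "ay": 0, "az": 0.013, "gripper": 1},
    {"tx": -34, "ty": -9.6, "tz": -8, "ax": 0, "ay": 0, "az": 0.013, "gripper": 1},
    {"tx": -34, "ty": -9, "tz": -8, "ax": 0, "ay": 0, "az": 0.013, "gripper": 1},
    {"tx": -34, "ty": -8.7, "tz": -5, "ax": 0, "ay": 0, "az": 0.013, "gripper": 1},
    {"tx": -34, "ty": -8, "tz": -5, "ax": 0, "ay": 0, "az": 0.013, "gripper": 1}
  ]
}}

```text
t: 6.92
tool_pos: [615.3, 86.9, 255.9]
tcp_rot: [-0.015, 0.491, 0.871, -0.016]
ft_force: [0.5, 0.5, -2.2]
grip_width: 64.6
```

Request:
{"op": "arm_command", "data": {
  "deltas": [
    {"tx": -34.5, "ty": -7.8, "tz": -4, "ax": 0, "ay": 0, "az": 0.013, "gripper": 1},
    {"tx": -34.6, "ty": -7, "tz": -4, "ax": 0, "ay": 0, "az": 0.013, "gripper": 1},
    {"tx": -34.7, "ty": -7, "tz": -4, "ax": 0, "ay": 0, "az": 0.013, "gripper": 1},
    {"tx": -30, "ty": -6, "tz": -4, "ax": 0, "ay": 0, "az": 0.013, "gripper": 1},
    {"tx": -25, "ty": -6, "tz": -4, "ax": 0, "ay": 0, "az": 0.013, "gripper": 1},
    {"tx": 0, "ty": 0, "tz": 0, "ax": 0, "ay": 0, "az": 0, "gripper": 1},
    {"tx": 0, "ty": 0, "tz": 0, "ax": 0, "ay": 0, "az": 0, "gripper": 1}
  ]
}}

```text
t: 7.5
tool_pos: [665.5, -83.8, 259.7]
tcp_rot: [-0.025, 0.524, 0.851, -0.021]
ft_force: [-0.3, -0.7, -1.7]
grip_width: 65.0
```

```bash
cat >> h.py <<'E'
def carrier(c,name=None):
    """blue outer rect at z=45"""
    u,v=proj(c,[649,-129,45]).astype(int); hsv=cv2.cvtColor(c["img"],cv2.COLOR_RGB2HSV)
    m=((hsv[...,0]>95)&(hsv[...,0]<130)&(hsv[...,1]>110)&(hsv[...,2]>25)).astype(np.uint8)
    cs,_=cv2.findContours(m,cv2.RETR_EXTERNAL,2)
    for k in cs:
        if cv2.contourArea(k)>3000: print("blue",cv2.minAreaRect(np.array([ray(c,p,45)[:2] for p in k[:,0]],np.float32)))
E
python3 - <<'E'
from h import *
s,p,R=pose(); print(p)
c=camera("wrist"); save(c,"w4"); marks(c,"carrier_pocket"); carrier(c)
E
```

```text
[665.53763494 -83.78433459 259.72278053]
carrier_pocket [([273.0, 179.0], 0.56, [650.8, -129.7])]
blue ((890.9955444335938, -269.3224182128906), (203.43026733398438, 164.36972045898438), 74.43168640136719)
blue ((651.023681640625, -130.6534881591797), (132.68234252929688, 127.6298828125), 25.800947189331055)
blue ((455.553955078125, 9.875625610351562), (101.89436340332031, 196.49136352539062), 34.342227935791016)
```

View pics/w4.png

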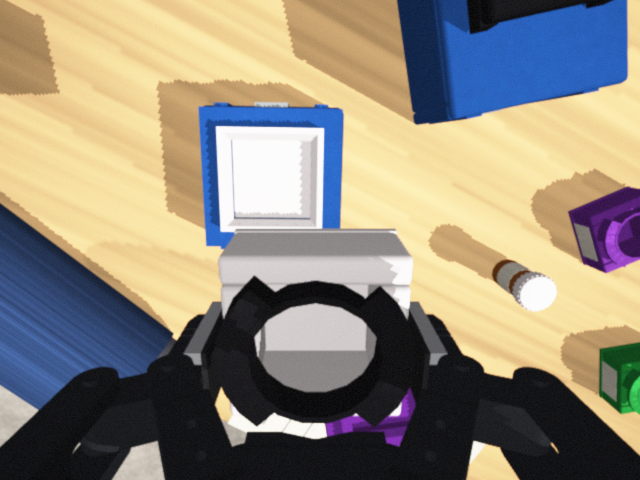

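The carrier fills columns 200–343 and rows 107–245, with its pocket at (272,178). That gives centre (651, -130.2) and yaw 0.450, which agrees with the top view.

Run:
```python
from h import *
plan(651,-130,120,2.021,8)
```

```text
t 7.6 at [665.3 -82.6 260. ] F [-0.6  0.3 -1.5] T [ 0.02 -0.07  0.03] w 65.2 q [-0.24  0.52  0.5   1.61 -0.02 -0.71] n 8
[-4.9 -3.2 17.6] [-0.008 -0.003  0.002]
[-4.8 -3.3 17.6] [-0.008 -0.003  0.002]
[-4.8 -3.4 17.6] [-0.008 -0.003  0.002]
[-4.7 -3.6 17.6] [-0.008 -0.003  0.002]
[-4.7 -3.7 17.6] [-0.008 -0.003  0.002]
[-4.7 -3.8 17.6] [-0.008 -0.003  0.002]
[-4.6 -3.9 17.5] [-0.008 -0.003  0.002]
[-4.6 -4.1 17.5] [-0.008 -0.003  0.002]
```

Request:
{"op": "arm_command", "data": {
  "deltas": [
    {"tx": -5.5, "ty": -3.5, "tz": 17, "ax": -0.01, "ay": -0.004, "az": 0.002, "gripper": 1},
    {"tx": -5.5, "ty": -3.5, "tz": 17, "ax": -0.01, "ay": -0.004, "az": 0.002, "gripper": 1},
    {"tx": -5.5, "ty": -3.5, "tz": 17, "ax": -0.01, "ay": -0.004, "az": 0.002, "gripper": 1},
    {"tx": -5, "ty": -3.5, "tz": 17, "ax": -0.01, "ay": -0.004, "az": 0.002, "gripper": 1},
    {"tx": -5, "ty": -3.5, "tz": 17, "ax": -0.01, "ay": -0.004, "az": 0.002, "gripper": 1},
    {"tx": -5, "ty": -3.5, "tz": 17, "ax": -0.01, "ay": -0.004, "az": 0.002, "gripper": 1},
    {"tx": -5, "ty": -3.5, "tz": 17, "ax": -0.01, "ay": -0.004, "az": 0.002, "gripper": 1},
    {"tx": 0, "ty": 0, "tz": 0, "ax": 0, "ay": 0, "az": 0, "gripper": 1}
  ]
}}

```text
t: 8.27
tool_pos: [652.6, -115.0, 134.2]
tcp_rot: [0.005, 0.523, 0.852, 0.003]
ft_force: [-0.0, 0.6, -2.1]
grip_width: 65.1
```

Run:
```python
from h import *
plan(651,-130.2,75,2.021,4)
```

```text
t 8.27 at [ 652.6 -115.   134.2] F [-0.   0.6 -2.1] T [ 0.08  0.02 -0.01] w 65.1 q [-0.3   0.48  0.12  1.19  0.   -0.77] n 4
[-3.1 -2.2 14.8] [0.002 0.001 0.005]
[-3.2 -2.2 14.8] [0.002 0.001 0.005]
[-3.2 -2.1 14.8] [0.002 0.001 0.005]
[-3.2 -2.1 14.8] [0.002 0.001 0.005]
```

Request:
{"op": "arm_command", "data": {
  "deltas": [
    {"tx": -4, "ty": -2.5, "tz": 12, "ax": 0.002, "ay": 0.001, "az": 0.005, "gripper": 1},
    {"tx": -4, "ty": -2.5, "tz": 12, "ax": 0.002, "ay": 0.001, "az": 0.005, "gripper": 1},
    {"tx": -4, "ty": -2.5, "tz": 12, "ax": 0.002, "ay": 0.001, "az": 0.005, "gripper": 1},
    {"tx": -2, "ty": -2, "tz": 8, "ax": 0, "ay": 0, "az": 0.005, "gripper": 1},
    {"tx": 0, "ty": 0, "tz": 0, "ax": 0, "ay": 0, "az": 0, "gripper": 1}
  ]
}}

```text
t: 8.68
tool_pos: [650.4, -127.2, 89.6]
tcp_rot: [0.001, 0.53, 0.848, 0.001]
ft_force: [-0.6, -0.1, -2.0]
grip_width: 65.0
```

Run:
```python
from h import *
plan(651,-130.2,55,2.021,4)
```

```text
t 8.68 at [ 650.4 -127.2   89.6] F [-0.6 -0.1 -2. ] T [ 0.    0.04 -0.04] w 65.0 q [-0.32  0.51  0.05  1.11  0.   -0.78] n 4
[-0.7 -0.2  8.6] [0.001 0.    0.001]
[-0.7 -0.2  8.6] [0.001 0.    0.001]
[-0.7 -0.2  8.6] [0.001 0.    0.001]
[-0.7 -0.2  8.6] [0.001 0.    0.001]
```

Request:
{"op": "arm_command", "data": {
  "deltas": [
    {"tx": -1.5, "ty": -0.4, "tz": 8, "ax": 0.001, "ay": 0, "az": 0.002, "gripper": 1},
    {"tx": -1.5, "ty": -0.3, "tz": 8, "ax": 0.001, "ay": 0, "az": 0.002, "gripper": 1},
    {"tx": -1, "ty": -0.2, "tz": 6, "ax": 0, "ay": 0, "az": 0, "gripper": 1},
    {"tx": 0, "ty": 0, "tz": 4, "ax": 0, "ay": 0, "az": 0, "gripper": 1},
    {"tx": 0, "ty": 0, "tz": 4, "ax": 0, "ay": 0, "az": 0, "gripper": 1}
  ]
}}

```text
t: 9.1
tool_pos: [652.7, -131.4, 58.4]
tcp_rot: [0.002, 0.531, 0.847, 0.001]
ft_force: [0.4, -0.3, -1.5]
grip_width: 64.9
```

Run:
```python
from h import *
plan(651,-130.2,54,2.021,2)
```

```text
t 9.1 at [ 652.7 -131.4   58.4] F [ 0.4 -0.3 -1.5] T [-0.01 -0.01 -0.01] w 64.9 q [-0.32  0.54  0.01  1.04  0.   -0.78] n 2
[ 0.9 -0.5  2.2] [0.001 0.001 0.   ]
[ 0.9 -0.5  2.2] [0.001 0.001 0.   ]
```

Request:
{"op": "arm_command", "data": {
  "deltas": [
    {"tx": 1, "ty": -1, "tz": 2, "ax": 0, "ay": 0, "az": 0, "gripper": 1},
    {"tx": 0.5, "ty": -0.5, "tz": 2, "ax": 0, "ay": 0, "az": 0, "gripper": 1},
    {"tx": 0, "ty": 0, "tz": 1.5, "ax": 0, "ay": 0, "az": 0, "gripper": 1},
    {"tx": 0, "ty": 0, "tz": 1, "ax": 0, "ay": 0, "az": 0, "gripper": 1}
  ]
}}

```text
t: 9.43
tool_pos: [650.5, -130.5, 52.6]
tcp_rot: [0.002, 0.531, 0.847, 0.001]
ft_force: [-3.6, -0.4, 9.2]
grip_width: 65.0
```

Request:
{"op": "arm_command", "data": {
  "deltas": [
    {"tx": 0, "ty": 0, "tz": -1, "ax": 0, "ay": 0, "az": 0, "gripper": -1},
    {"tx": 0, "ty": 0, "tz": 0, "ax": 0, "ay": 0, "az": 0, "gripper": -1},
    {"tx": 0, "ty": 0, "tz": 0, "ax": 0, "ay": 0, "az": 0, "gripper": -1},
    {"tx": 0, "ty": 0, "tz": 0, "ax": 0, "ay": 0, "az": 0, "gripper": -1},
    {"tx": 0, "ty": 0, "tz": -15, "ax": 0, "ay": 0, "az": 0, "gripper": -1},
    {"tx": 0, "ty": 0, "tz": -30, "ax": 0, "ay": 0, "az": 0, "gripper": -1},
    {"tx": 0, "ty": 0, "tz": -35, "ax": 0, "ay": 0, "az": 0, "gripper": -1},
    {"tx": 0, "ty": 0, "tz": -35, "ax": 0, "ay": 0, "az": 0, "gripper": -1}
  ]
}}

```text
t: 10.1
tool_pos: [646.7, -129.2, 164.9]
tcp_rot: [-0.004, 0.531, 0.847, -0.001]
ft_force: [0.9, 0.2, 0.0]
grip_width: 85.2
```

Request:
{"op": "arm_command", "data": {
  "deltas": [
    {"tx": 0, "ty": 0, "tz": -35, "ax": 0, "ay": 0, "az": 0, "gripper": -1},
    {"tx": 0, "ty": 0, "tz": -35, "ax": 0, "ay": 0, "az": 0, "gripper": -1},
    {"tx": 0, "ty": 0, "tz": 0, "ax": 0, "ay": 0, "az": 0, "gripper": -1},
    {"tx": 0, "ty": 0, "tz": 0, "ax": 0, "ay": 0, "az": 0, "gripper": -1}
  ]
}}

```text
t: 10.43
tool_pos: [648.6, -129.8, 246.5]
tcp_rot: [0.002, 0.531, 0.847, 0.001]
ft_force: [-0.4, -1.1, -1.6]
grip_width: 85.4
```

Run:
```python
from h import *
c=camera("wrist"); save(c,"w5"); marks(c,"canister_mid",zo=41); marks(c,"jar_mid","carrier_pocket"); carrier(c)
plan(628,140,230,2.021)
```

```text
canister_mid [([316.0, 211.0], 0.71, [649.4, -128.5])]
jar_mid [([564.0, 306.0], 0.9, [635.8, 146.7])]
carrier_pocket [([416.0, 413.0], 0.97, [812.1, 73.6])]
blue ((880.350830078125, -321.802978515625), (183.78077697753906, 173.0840606689453), 74.45026397705078)
blue ((650.3948974609375, -131.4317169189453), (133.12472534179688, 127.00999450683594), 25.8404598236084)
blue ((462.9495849609375, -11.599334716796875), (129.6297607421875, 151.31088256835938), 38.573055267333984)
t 10.63 at [ 647.8 -129.6  244.1] F [ 0.3 -0.4 -0.5] T [-0.03  0.01  0.03] w 85.8 q [-0.32  0.45  0.35  1.47  0.   -0.78] n 8
[31.4 12.5  1.8] [-0. -0.  0.]
[31.4 12.5  1.8] [-0. -0.  0.]
[31.4 12.5  1.8] [-0. -0.  0.]
[31.4 12.4  1.8] [-0. -0.  0.]
[31.4 12.4  1.8] [-0. -0.  0.]
[31.4 12.4  1.8] [-0. -0.  0.]
[31.4 12.4  1.8] [-0. -0.  0.]
[31.4 12.4  1.8] [-0. -0.  0.]
```

View pics/w5.png

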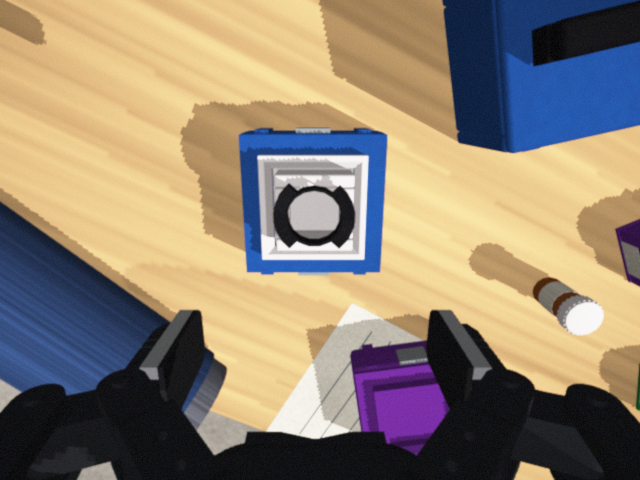

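The canister is seated at (315,211), centred in the pocket, with its ring gaps along the tool's y axis. Canister x yaw is therefore 0.45. Next is the jar.

Request:
{"op": "arm_command", "data": {
  "deltas": [
    {"tx": 31.5, "ty": 12.5, "tz": 2, "ax": 0, "ay": 0, "az": 0, "gripper": -1},
    {"tx": 31.5, "ty": 12.5, "tz": 2, "ax": 0, "ay": 0, "az": 0, "gripper": -1},
    {"tx": 31.5, "ty": 12.5, "tz": 2, "ax": 0, "ay": 0, "az": 0, "gripper": -1},
    {"tx": 31.5, "ty": 12.5, "tz": 2, "ax": 0, "ay": 0, "az": 0, "gripper": -1},
    {"tx": 31.5, "ty": 12.5, "tz": 2, "ax": 0, "ay": 0, "az": 0, "gripper": -1},
    {"tx": 31.5, "ty": 12.5, "tz": 2, "ax": 0, "ay": 0, "az": 0, "gripper": -1},
    {"tx": 31.5, "ty": 12.5, "tz": 2, "ax": 0, "ay": 0, "az": 0, "gripper": -1},
    {"tx": 31.5, "ty": 12.5, "tz": 2, "ax": 0, "ay": 0, "az": 0, "gripper": -1}
  ]
}}

```text
t: 11.3
tool_pos: [625.0, 143.7, 214.4]
tcp_rot: [-0.009, 0.536, 0.844, -0.005]
ft_force: [0.3, -0.1, 0.3]
grip_width: 85.2
```

Request:
{"op": "arm_command", "data": {
  "deltas": [
    {"tx": 0, "ty": 0, "tz": 0, "ax": 0, "ay": 0, "az": 0, "gripper": -1},
    {"tx": 0, "ty": 0, "tz": 0, "ax": 0, "ay": 0, "az": 0, "gripper": -1}
  ]
}}

```text
t: 11.47
tool_pos: [622.6, 150.7, 210.8]
tcp_rot: [-0.011, 0.533, 0.846, -0.006]
ft_force: [-0.7, 0.3, 0.5]
grip_width: 85.4
```

```bash
cat >> h.py <<'E'
def jar(c):
    u,v=proj(c,[636,145,64]).astype(int); print("pred",u,v)
    y0,x0=max(0,v-70),max(0,u-70); hsv=cv2.cvtColor(c["img"][y0:v+70,x0:u+70],cv2.COLOR_RGB2HSV)
    m=((hsv[...,1]<40)&(hsv[...,2]>150)).astype(np.uint8)
    cs,_=cv2.findContours(m,cv2.RETR_EXTERNAL,2)
    for k in cs:
        if cv2.contourArea(k)>150: print("white",cv2.contourArea(k),cv2.minEnclosingCircle(np.array([ray(c,p+[x0,y0],64)[:2] for p in k[:,0]],np.float32)))
E
python3 - <<'E'
from h import *
c=camera("wrist"); save(c,"w6"); marks(c,"jar_mid"); jar(c)
plan(634,143,120,2.021)
E
```

```text
jar_mid [([301.0, 225.0], 0.63, [634.2, 145.3])]
pred 298 236
white 1572.0 ((630.9652709960938, 145.2359619140625), 19.45467758178711)
t 11.57 at [622.8 149.5 211.1] F [-0.2 -0.2 -0.5] T [-0.04 -0.05 -0.03] w 85.0 q [ 0.1   0.44  0.24  1.4   0.   -0.34] n 3
[-3.9  3.1 30.3] [-0.007 -0.004 -0.002]
[-3.8  2.9 30.3] [-0.007 -0.004 -0.002]
[-3.7  2.6 30.3] [-0.007 -0.004 -0.002]
```

Request:
{"op": "arm_command", "data": {
  "deltas": [
    {"tx": -4, "ty": 3, "tz": 22, "ax": -0.007, "ay": -0.004, "az": -0.002, "gripper": -1},
    {"tx": -4, "ty": 3, "tz": 22, "ax": -0.007, "ay": -0.004, "az": -0.002, "gripper": -1},
    {"tx": -4, "ty": 3, "tz": 22, "ax": -0.007, "ay": -0.004, "az": -0.002, "gripper": -1},
    {"tx": -1, "ty": 1, "tz": 10, "ax": 0, "ay": 0, "az": 0, "gripper": -1},
    {"tx": 0, "ty": 0, "tz": 0, "ax": 0, "ay": 0, "az": 0, "gripper": -1},
    {"tx": 0, "ty": 0, "tz": 0, "ax": 0, "ay": 0, "az": 0, "gripper": -1}
  ]
}}

```text
t: 12.07
tool_pos: [637.9, 134.6, 132.1]
tcp_rot: [0.0, 0.535, 0.845, -0.001]
ft_force: [0.7, 0.1, 1.2]
grip_width: 85.3
```

Run:
```python
from h import *
c=camera("wrist"); save(c,"w7"); marks(c,"jar_mid"); jar(c)
plan(633,145.3,46,2.021,6)
```

```text
jar_mid [([332.0, 237.0], 0.55, [631.8, 144.5])]
pred 332 260
white 2797.0 ((631.7816162109375, 144.6123046875), 18.76787757873535)
t 12.17 at [638.3 135.  132.9] F [ 0.7 -0.2  0. ] T [ 0.02 -0.   -0.02] w 85.4 q [ 0.08  0.47  0.1   1.19 -0.   -0.36] n 6
[ 1.9 -0.1 14.5] [ 0.     0.    -0.001]
[ 1.9 -0.1 14.5] [ 0.     0.    -0.001]
[ 1.9 -0.1 14.5] [ 0.     0.    -0.001]
[ 1.9 -0.1 14.5] [ 0.     0.    -0.001]
[ 1.9 -0.1 14.5] [ 0.     0.    -0.001]
[ 1.9 -0.1 14.5] [ 0.     0.    -0.001]
```

View pics/w7.png

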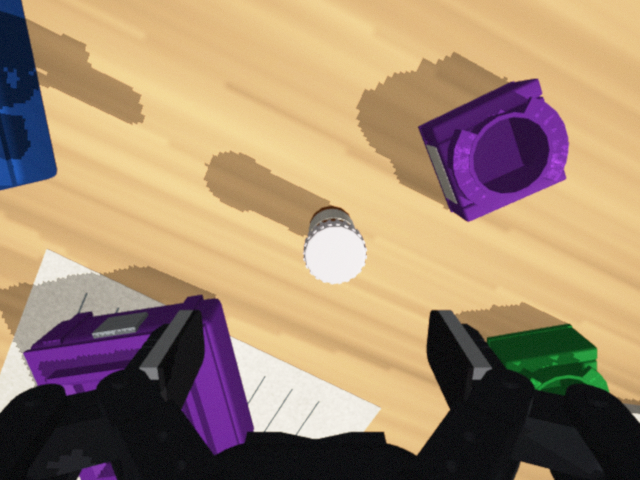

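Request:
{"op": "arm_command", "data": {
  "deltas": [
    {"tx": 2.5, "ty": -0.4, "tz": 14, "ax": 0, "ay": 0, "az": 0, "gripper": -1},
    {"tx": 2.5, "ty": -0.4, "tz": 14, "ax": 0, "ay": 0, "az": 0, "gripper": -1},
    {"tx": 2.5, "ty": -0.4, "tz": 14, "ax": 0, "ay": 0, "az": 0, "gripper": -1},
    {"tx": 2, "ty": -0.4, "tz": 14, "ax": 0, "ay": 0, "az": 0, "gripper": -1},
    {"tx": 1, "ty": 0, "tz": 10, "ax": 0, "ay": 0, "az": 0, "gripper": -1},
    {"tx": 0, "ty": 0, "tz": 5, "ax": 0, "ay": 0, "az": 0, "gripper": -1},
    {"tx": 0, "ty": 0, "tz": 0, "ax": 0, "ay": 0, "az": 0, "gripper": -1}
  ]
}}

```text
t: 12.75
tool_pos: [637.4, 144.2, 69.1]
tcp_rot: [0.006, 0.535, 0.845, 0.004]
ft_force: [-0.6, -0.4, 0.2]
grip_width: 85.6
```

Run:
```python
from h import *
plan(632.3,144.8,46,2.021,1)
```

```text
t 12.75 at [637.4 144.2  69.1] F [-0.6 -0.4  0.2] T [ 0.02 -0.01  0.01] w 85.6 q [ 0.09  0.5  -0.02  1.03 -0.   -0.35] n 1
[ 2.9 -4.7 23. ] [ 0.014  0.006 -0.008]
```

Request:
{"op": "arm_command", "data": {
  "deltas": [
    {"tx": 1.5, "ty": -2.5, "tz": 7, "ax": 0.006, "ay": 0.003, "az": -0.004, "gripper": -1},
    {"tx": 1.5, "ty": -2.5, "tz": 7, "ax": 0.006, "ay": 0.003, "az": -0.004, "gripper": -1},
    {"tx": 1, "ty": -1, "tz": 7, "ax": 0.003, "ay": 0.002, "az": 0, "gripper": -1},
    {"tx": 0, "ty": 0, "tz": 5, "ax": 0, "ay": 0, "az": 0, "gripper": -1},
    {"tx": 0, "ty": 0, "tz": 0, "ax": 0, "ay": 0, "az": 0, "gripper": -1}
  ]
}}

```text
t: 13.17
tool_pos: [631.3, 145.3, 43.3]
tcp_rot: [-0.0, 0.531, 0.847, 0.001]
ft_force: [-0.2, -0.1, 0.3]
grip_width: 85.4
```

Run:
```python
from h import *
plan(632.3,144.8,46,2.021,1)
```

```text
t 13.17 at [631.3 145.3  43.3] F [-0.2 -0.1  0.3] T [-0.02 -0.02 -0.01] w 85.4 q [ 0.1   0.52 -0.06  0.99  0.   -0.35] n 1
[-0.8  0.7 -2.7] [ 0.001 -0.001  0.   ]
```

Request:
{"op": "arm_command", "data": {
  "deltas": [
    {"tx": -1, "ty": 1, "tz": -3, "ax": 0, "ay": 0, "az": 0, "gripper": -1},
    {"tx": 0, "ty": 0, "tz": 0, "ax": 0, "ay": 0, "az": 0, "gripper": 1},
    {"tx": 0, "ty": 0, "tz": 0, "ax": 0, "ay": 0, "az": 0, "gripper": 1},
    {"tx": 0, "ty": 0, "tz": 0, "ax": 0, "ay": 0, "az": 0, "gripper": 1},
    {"tx": 0, "ty": 0, "tz": 0, "ax": 0, "ay": 0, "az": 0, "gripper": 1},
    {"tx": 0, "ty": 0, "tz": 0, "ax": 0, "ay": 0, "az": 0, "gripper": 1},
    {"tx": 0, "ty": 0, "tz": 0, "ax": 0, "ay": 0, "az": 0, "gripper": 1}
  ],
  "force": 35
}}

```text
t: 13.75
tool_pos: [633.5, 144.7, 47.4]
tcp_rot: [0.0, 0.531, 0.847, 0.001]
ft_force: [1.4, -0.3, -0.9]
grip_width: 34.6
```

Run:
```python
from h import *
plan(632.3,144.8,46,2.021,1)
```

```text
t 13.75 at [633.5 144.7  47.4] F [ 1.4 -0.3 -0.9] T [ 0.   -0.   -0.02] w 34.6 q [ 0.09  0.52 -0.05  1.    0.   -0.36] n 1
[ 0.6 -1.   1.4] [ 0.003 -0.001  0.   ]
```

Request:
{"op": "arm_command", "data": {
  "deltas": [
    {"tx": 0, "ty": 0, "tz": -10, "ax": 0, "ay": 0, "az": 0, "gripper": 1},
    {"tx": 0, "ty": 0, "tz": -20, "ax": 0, "ay": 0, "az": 0, "gripper": 1},
    {"tx": 0, "ty": 0, "tz": -30, "ax": 0, "ay": 0, "az": 0, "gripper": 1},
    {"tx": 0, "ty": 0, "tz": -30, "ax": 0, "ay": 0, "az": 0, "gripper": 1},
    {"tx": 0, "ty": 0, "tz": -30, "ax": 0, "ay": 0, "az": 0, "gripper": 1},
    {"tx": 0, "ty": 0, "tz": -20, "ax": 0, "ay": 0, "az": 0, "gripper": 1},
    {"tx": 0, "ty": 0, "tz": 0, "ax": 0, "ay": 0, "az": 0, "gripper": 1}
  ]
}}

```text
t: 14.33
tool_pos: [630.9, 144.2, 195.0]
tcp_rot: [-0.002, 0.531, 0.847, -0.0]
ft_force: [0.1, -0.6, -0.8]
grip_width: 34.6
```

Run:
```python
from h import *
c=camera("wrist"); save(c,"w8"); 
plan(650,-129.5,190,2.021,10)
```

```text
t 14.38 at [630.7 144.2 193.4] F [-0.2  0.5 -1.2] T [-0.06 -0.04 -0.04] w 34.2 q [ 0.09  0.44  0.2   1.33  0.   -0.36] n 10
[-25.5 -10.2   0.3] [-0. -0.  0.]
[-25.5 -10.2   0.3] [-0. -0.  0.]
[-25.5 -10.2   0.3] [-0. -0.  0.]
[-25.5 -10.2   0.3] [-0. -0.  0.]
[-25.5 -10.2   0.3] [-0. -0.  0.]
[-25.5 -10.2   0.3] [-0. -0.  0.]
[-25.5 -10.2   0.3] [-0. -0.  0.]
[-25.5 -10.2   0.3] [-0. -0.  0.]
[-25.5 -10.2   0.3] [-0. -0.  0.]
[-25.5 -10.2   0.3] [-0. -0.  0.]
```

View pics/w8.png

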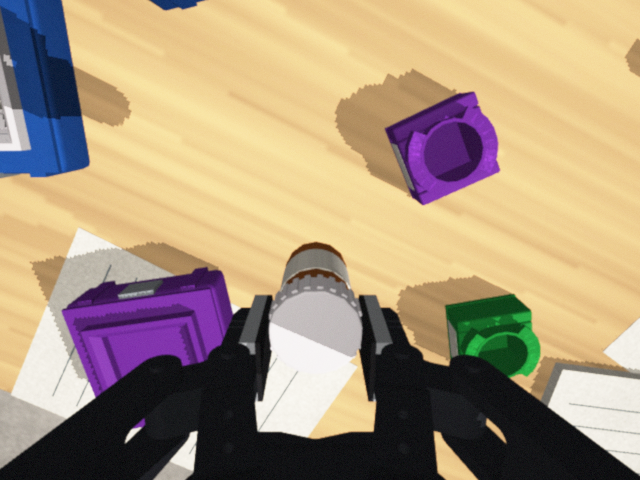

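The jar is held upright by the cap at (315,310). Moving over the canister.

Request:
{"op": "arm_command", "data": {
  "deltas": [
    {"tx": -15, "ty": -6, "tz": 0, "ax": 0, "ay": 0, "az": 0, "gripper": 1},
    {"tx": -28, "ty": -11, "tz": 0, "ax": 0, "ay": 0, "az": 0, "gripper": 1},
    {"tx": -28, "ty": -11, "tz": 0, "ax": 0, "ay": 0, "az": 0, "gripper": 1},
    {"tx": -28, "ty": -11, "tz": 0, "ax": 0, "ay": 0, "az": 0, "gripper": 1},
    {"tx": -28, "ty": -11, "tz": 0, "ax": 0, "ay": 0, "az": 0, "gripper": 1},
    {"tx": -28, "ty": -11, "tz": 0, "ax": 0, "ay": 0, "az": 0, "gripper": 1},
    {"tx": -28, "ty": -11, "tz": 0, "ax": 0, "ay": 0, "az": 0, "gripper": 1},
    {"tx": -28, "ty": -11, "tz": 0, "ax": 0, "ay": 0, "az": 0, "gripper": 1}
  ]
}}

```text
t: 15.05
tool_pos: [644.7, -83.3, 185.6]
tcp_rot: [-0.008, 0.527, 0.85, -0.002]
ft_force: [0.1, 0.0, -0.9]
grip_width: 34.1
```

Request:
{"op": "arm_command", "data": {
  "deltas": [
    {"tx": -20, "ty": -8, "tz": 0, "ax": 0, "ay": 0, "az": 0, "gripper": 1},
    {"tx": -15, "ty": -6, "tz": 0, "ax": 0, "ay": 0, "az": 0, "gripper": 1},
    {"tx": -5, "ty": -2, "tz": 0, "ax": 0, "ay": 0, "az": 0, "gripper": 1},
    {"tx": 0, "ty": 0, "tz": 0, "ax": 0, "ay": 0, "az": 0, "gripper": 1},
    {"tx": 0, "ty": 0, "tz": 0, "ax": 0, "ay": 0, "az": 0, "gripper": 1}
  ]
}}

```text
t: 15.47
tool_pos: [645.5, -134.2, 178.6]
tcp_rot: [-0.012, 0.53, 0.848, -0.004]
ft_force: [0.1, 0.7, -1.7]
grip_width: 34.3
```

Run:
```python
from h import *
plan(651,-129,150,2.021,4)
```

```text
t 15.47 at [ 645.5 -134.2  178.6] F [ 0.1  0.7 -1.7] T [-0.04 -0.04  0.03] w 34.3 q [-0.33  0.48  0.23  1.35 -0.   -0.79] n 4
[0.4 2.  7.1] [-0.005 -0.004  0.001]
[0.5 1.9 7.1] [-0.005 -0.004  0.001]
[0.5 1.9 7.1] [-0.005 -0.004  0.001]
[0.5 1.8 7.1] [-0.005 -0.004  0.001]
```

Request:
{"op": "arm_command", "data": {
  "deltas": [
    {"tx": 0.5, "ty": 2.5, "tz": 8, "ax": -0.006, "ay": -0.004, "az": 0, "gripper": 1},
    {"tx": 0.5, "ty": 2.5, "tz": 8, "ax": -0.006, "ay": -0.004, "az": 0, "gripper": 1},
    {"tx": 0.5, "ty": 2.5, "tz": 8, "ax": -0.006, "ay": -0.004, "az": 0, "gripper": 1},
    {"tx": 0.5, "ty": 1.5, "tz": 7, "ax": -0.003, "ay": -0.002, "az": 0, "gripper": 1},
    {"tx": 0, "ty": 0, "tz": 0, "ax": 0, "ay": 0, "az": 0, "gripper": 1}
  ]
}}

```text
t: 15.88
tool_pos: [651.8, -121.4, 145.5]
tcp_rot: [-0.001, 0.528, 0.849, 0.002]
ft_force: [-0.4, -0.0, -1.9]
grip_width: 34.4
```

Run:
```python
from h import *
plan(651,-129,95,2.021,7)
```

```text
t 15.88 at [ 651.8 -121.4  145.5] F [-0.4 -0.  -1.9] T [-0.05  0.02 -0.  ] w 34.4 q [-0.31  0.48  0.15  1.24  0.   -0.77] n 7
[-1.  -0.6  7.2] [ 0.    -0.001  0.001]
[-0.9 -0.6  7.2] [ 0.    -0.001  0.001]
[-0.9 -0.6  7.2] [ 0.    -0.001  0.001]
[-0.9 -0.6  7.2] [ 0.    -0.001  0.001]
[-0.9 -0.6  7.2] [ 0.    -0.001  0.001]
[-0.9 -0.6  7.2] [ 0.    -0.001  0.001]
[-0.9 -0.6  7.2] [ 0.    -0.001  0.001]
```

Request:
{"op": "arm_command", "data": {
  "deltas": [
    {"tx": -4, "ty": -2, "tz": 1, "ax": 0, "ay": 0, "az": 0, "gripper": 1},
    {"tx": -2, "ty": -1.5, "tz": 1, "ax": 0, "ay": 0, "az": 0, "gripper": 1},
    {"tx": 0, "ty": 0, "tz": 0, "ax": 0, "ay": 0, "az": 0, "gripper": 1},
    {"tx": 0, "ty": 0, "tz": 0, "ax": 0, "ay": 0, "az": 0, "gripper": 1}
  ]
}}

```text
t: 16.22
tool_pos: [651.3, -126.7, 144.0]
tcp_rot: [-0.002, 0.526, 0.85, 0.002]
ft_force: [-0.5, -0.2, -0.7]
grip_width: 34.4
```

Run:
```python
from h import *
plan(651,-129,95,2.021,7)
```

```text
t 16.22 at [ 651.3 -126.7  144. ] F [-0.5 -0.2 -0.7] T [0.04 0.   0.06] w 34.4 q [-0.32  0.49  0.15  1.24  0.   -0.78] n 7
[-0.3 -0.2  7. ] [ 0.    -0.001  0.002]
[-0.3 -0.2  7. ] [ 0.    -0.001  0.002]
[-0.3 -0.2  7. ] [ 0.    -0.001  0.002]
[-0.3 -0.2  7. ] [ 0.    -0.001  0.002]
[-0.3 -0.2  7. ] [ 0.    -0.001  0.002]
[-0.3 -0.2  7. ] [ 0.    -0.001  0.002]
[-0.3 -0.2  7. ] [ 0.    -0.001  0.002]
```

Request:
{"op": "arm_command", "data": {
  "deltas": [
    {"tx": -1, "ty": -0.5, "tz": 7, "ax": 0, "ay": 0, "az": 0.002, "gripper": 1},
    {"tx": -1, "ty": -0.5, "tz": 8, "ax": 0, "ay": 0, "az": 0.002, "gripper": 1},
    {"tx": -0.5, "ty": -0.3, "tz": 8, "ax": 0, "ay": 0, "az": 0.002, "gripper": 1},
    {"tx": 0, "ty": 0, "tz": 8, "ax": 0, "ay": 0, "az": 0, "gripper": 1},
    {"tx": 0, "ty": 0, "tz": 6, "ax": 0, "ay": 0, "az": 0, "gripper": 1},
    {"tx": 0, "ty": 0, "tz": 0, "ax": 0, "ay": 0, "az": 0, "gripper": 1}
  ]
}}

```text
t: 16.72
tool_pos: [651.2, -130.4, 103.3]
tcp_rot: [-0.001, 0.53, 0.848, 0.002]
ft_force: [-0.7, -0.1, -1.6]
grip_width: 34.6
```

Run:
```python
from h import *
plan(651,-129,93,2.021,2)
```

```text
t 16.72 at [ 651.2 -130.4  103.3] F [-0.7 -0.1 -1.6] T [ 0.05  0.06 -0.04] w 34.6 q [-0.33  0.51  0.08  1.14  0.   -0.78] n 2
[0.6 0.2 5.1] [ 0.001 -0.002  0.002]
[0.6 0.2 5.1] [ 0.001 -0.002  0.002]
```

Request:
{"op": "arm_command", "data": {
  "deltas": [
    {"tx": 0.8, "ty": 0.2, "tz": 4, "ax": 0, "ay": 0, "az": 0, "gripper": 1},
    {"tx": 0.3, "ty": 0, "tz": 3, "ax": 0, "ay": 0, "az": 0, "gripper": 1},
    {"tx": 0, "ty": 0, "tz": 2, "ax": 0, "ay": 0, "az": 0, "gripper": 1},
    {"tx": 0, "ty": 0, "tz": 1, "ax": 0, "ay": 0, "az": 0, "gripper": 1}
  ]
}}

```text
t: 17.05
tool_pos: [650.9, -129.0, 92.3]
tcp_rot: [-0.002, 0.53, 0.848, 0.002]
ft_force: [-2.0, 2.4, 9.7]
grip_width: 34.3
```

Request:
{"op": "arm_command", "data": {
  "deltas": [
    {"tx": 0, "ty": 0, "tz": -1, "ax": 0, "ay": 0, "az": 0, "gripper": -1},
    {"tx": 0, "ty": 0, "tz": 0, "ax": 0, "ay": 0, "az": 0, "gripper": -1},
    {"tx": 0, "ty": 0, "tz": 0, "ax": 0, "ay": 0, "az": 0, "gripper": -1},
    {"tx": 0, "ty": 0, "tz": 0, "ax": 0, "ay": 0, "az": 0, "gripper": -1},
    {"tx": 0, "ty": 0, "tz": -20, "ax": 0, "ay": 0, "az": 0, "gripper": -1},
    {"tx": 0, "ty": 0, "tz": -35, "ax": 0, "ay": 0, "az": 0, "gripper": -1},
    {"tx": 0, "ty": 0, "tz": -35, "ax": 0, "ay": 0, "az": 0, "gripper": -1},
    {"tx": 0, "ty": 0, "tz": -35, "ax": 0, "ay": 0, "az": 0, "gripper": -1}
  ]
}}

```text
t: 17.72
tool_pos: [648.0, -128.6, 215.0]
tcp_rot: [-0.008, 0.53, 0.848, 0.001]
ft_force: [1.3, -0.5, 0.7]
grip_width: 85.8
```

Request:
{"op": "arm_command", "data": {
  "deltas": [
    {"tx": 0, "ty": 0, "tz": -35, "ax": 0, "ay": 0, "az": 0, "gripper": -1},
    {"tx": 0, "ty": 0, "tz": 0, "ax": 0, "ay": 0, "az": 0, "gripper": -1},
    {"tx": 0, "ty": 0, "tz": 0, "ax": 0, "ay": 0, "az": 0, "gripper": -1}
  ]
}}

```text
t: 17.97
tool_pos: [650.1, -129.6, 260.7]
tcp_rot: [-0.002, 0.53, 0.848, 0.002]
ft_force: [-0.6, -0.3, -0.7]
grip_width: 85.4
```

Run:
```python
from h import *
c=camera("wrist"); save(c,"w9"); marks(c,"canister_mid",zo=41); marks(c,"jar_mid",zo=45)
# ring dark -> circle at z=87
im=c["img"]; u,v=proj(c,[650,-129.5,87]).astype(int)
y0,x0=v-80,u-80; d=(im[y0:v+80,x0:u+80].max(2)<55).astype(np.uint8); d[:, :10]=0
d=cv2.morphologyEx(d,cv2.MORPH_OPEN,np.ones((3,3))); n,l,s,_=cv2.connectedComponentsWithStats(d)
P=[]
for i in range(1,n):
    if s[i,4]>80: print(s[i])
    if 80<s[i,4]: P+=list(np.argwhere(l==i)[:,::-1]+[x0,y0])
W=np.array([ray(c,p,87)[:2] for p in P],np.float32); print(cv2.minEnclosingCircle(W)); q=W-W.mean(0); w,V=np.linalg.eigh(q.T@q); print(W.mean(0), w, np.degrees(np.arctan2(V[1,1],V[0,1])))
c=camera("top"); save(c,"top1"); marks(c,"lid_grip","cover_grip")
plan(466,-345,300,2.021)
```

```text
canister_mid []
jar_mid [([316.0, 212.0], 0.67, [652.0, -126.8])]
[  41   50   78   58 1496]
((649.5847778320312, -130.5489044189453), 32.61514663696289)
[ 647.35284 -133.48187] [282161.72 814631.8 ] 116.863846
lid_grip [([436.0, 260.0], 0.96, [512.3, -357.4])]
cover_grip []
t 18.27 at [ 649.2 -129.3  257.9] F [ 0.7 -0.3 -0.3] T [ 0.01  0.03 -0.  ] w 85.5 q [-0.33  0.46  0.4   1.51  0.   -0.78] n 8
[-14.1 -32.4  -5.3] [-0.    -0.001  0.001]
[-14.2 -32.4  -5.3] [-0.    -0.001  0.001]
[-14.2 -32.4  -5.3] [-0.    -0.001  0.001]
[-14.2 -32.4  -5.3] [-0.    -0.001  0.001]
[-14.2 -32.4  -5.3] [-0.    -0.001  0.001]
[-14.3 -32.4  -5.3] [-0.    -0.001  0.001]
[-14.3 -32.4  -5.3] [-0.    -0.001  0.001]
[-14.3 -32.4  -5.3] [-0.    -0.001  0.001]
```

View pics/w9.png

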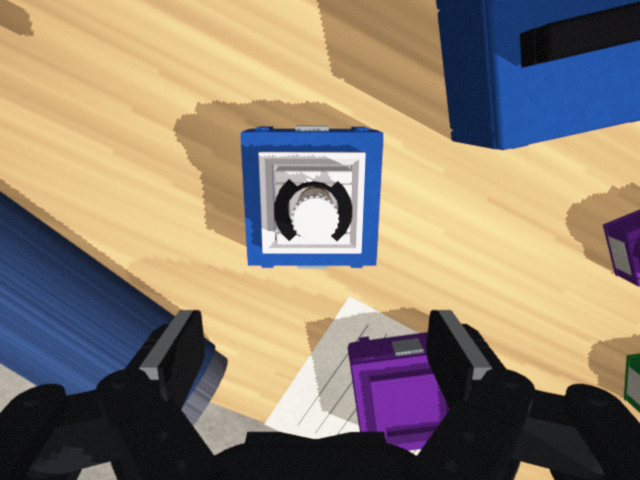

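The jar stands upright in the canister at (315,215), and the ring centre is (649.6, -130.5) with radius 32.6. Next is the lid.

Request:
{"op": "arm_command", "data": {
  "deltas": [
    {"tx": -15, "ty": -31, "tz": -5, "ax": 0, "ay": 0, "az": 0, "gripper": -1},
    {"tx": -15, "ty": -31, "tz": -5, "ax": 0, "ay": 0, "az": 0, "gripper": -1},
    {"tx": -15, "ty": -31, "tz": -5, "ax": 0, "ay": 0, "az": 0, "gripper": -1},
    {"tx": -15, "ty": -31, "tz": -5, "ax": 0, "ay": 0, "az": 0, "gripper": -1},
    {"tx": -15, "ty": -31, "tz": -5, "ax": 0, "ay": 0, "az": 0, "gripper": -1},
    {"tx": -15, "ty": -31, "tz": -5, "ax": 0, "ay": 0, "az": 0, "gripper": -1},
    {"tx": -15, "ty": -25, "tz": -5, "ax": 0, "ay": 0, "az": 0, "gripper": -1},
    {"tx": -15, "ty": -15, "tz": -5, "ax": 0, "ay": 0, "az": 0, "gripper": -1}
  ]
}}

```text
t: 18.93
tool_pos: [493.5, -338.5, 288.3]
tcp_rot: [-0.013, 0.526, 0.851, 0.002]
ft_force: [0.8, 0.5, -0.3]
grip_width: 85.1
```

Request:
{"op": "arm_command", "data": {
  "deltas": [
    {"tx": 0, "ty": 0, "tz": 0, "ax": 0, "ay": 0, "az": 0, "gripper": -1},
    {"tx": 0, "ty": 0, "tz": 0, "ax": 0, "ay": 0, "az": 0, "gripper": -1}
  ]
}}

```text
t: 19.1
tool_pos: [491.1, -342.8, 287.3]
tcp_rot: [-0.013, 0.528, 0.849, 0.002]
ft_force: [0.4, 0.8, 0.6]
grip_width: 85.2
```

Run:
```python
from h import *
c=camera("wrist"); save(c,"w10"); marks(c,"lid_grip")
plan(475,-357,200,2.021)
```

```text
lid_grip [([289.0, 202.0], 0.66, [501.7, -359.5])]
t 19.2 at [ 491.7 -341.8  287.1] F [-0.   0.  -0.6] T [-0.02 -0.05 -0.01] w 85.2 q [-0.75  0.36  0.3   1.54 -0.   -1.21] n 3
[-2.8 -6.9 29.1] [-0.004 -0.008  0.003]
[-2.6 -7.  29.1] [-0.004 -0.008  0.003]
[-2.3 -7.1 29.1] [-0.004 -0.008  0.003]
```

View pics/w10.png

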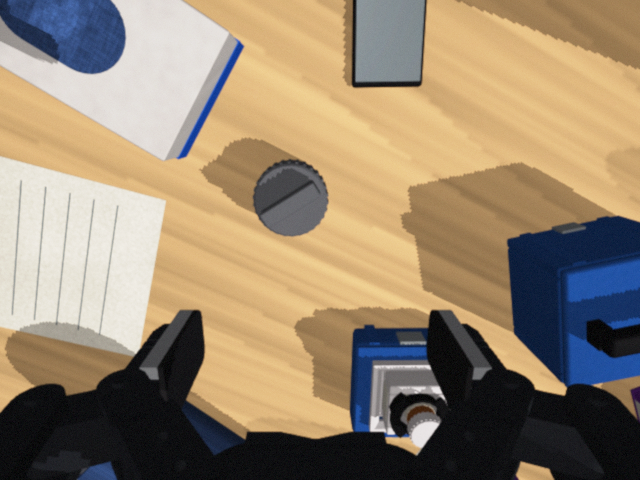

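The lid is at (291,198), with its wing running lower-left to upper-right, so wing yaw is about 2.55 and jaw yaw about 0.98. I turn and descend, then re-measure.

Run:
```python
from h import *
c=camera("wrist"); print(ray(c,(291,198),42).round(1), ray(c,(262,215),64).round(1), ray(c,(318,183),64).round(1))
plan(500,-359,210,0.98)
```

```text
[ 499.6 -358.1   42. ] [ 522.8 -377.4   64. ] [ 471.1 -342.5   64. ]
t 19.25 at [ 492.  -341.3  287.3] F [ 0.9  0.6 -0.3] T [ 0.03 -0.04  0.02] w 85.0 q [-0.75  0.36  0.3   1.54 -0.   -1.21] n 10
[-2.1  0.   7.7] [-0.002 -0.002  0.105]
[-2.1  0.2  7.7] [-0.002 -0.002  0.105]
[-2.1  0.4  7.7] [-0.002 -0.002  0.105]
[-2.   0.6  7.7] [-0.002 -0.002  0.105]
[-1.9  0.8  7.7] [-0.002 -0.002  0.105]
[-1.8  1.   7.7] [-0.002 -0.002  0.105]
[-1.7  1.1  7.7] [-0.002 -0.002  0.105]
[-1.5  1.3  7.7] [-0.002 -0.002  0.105]
[-1.4  1.4  7.7] [-0.002 -0.002  0.105]
[-1.2  1.5  7.7] [-0.002 -0.002  0.105]
```

Request:
{"op": "arm_command", "data": {
  "deltas": [
    {"tx": -2.1, "ty": 0, "tz": 9, "ax": -0.002, "ay": -0.002, "az": 0.12, "gripper": -1},
    {"tx": -2.1, "ty": 0.2, "tz": 9, "ax": -0.002, "ay": -0.002, "az": 0.12, "gripper": -1},
    {"tx": -2, "ty": 0.5, "tz": 9, "ax": -0.002, "ay": -0.002, "az": 0.12, "gripper": -1},
    {"tx": -2, "ty": 0.8, "tz": 9, "ax": -0.002, "ay": -0.002, "az": 0.12, "gripper": -1},
    {"tx": -2, "ty": 1, "tz": 9, "ax": -0.002, "ay": -0.002, "az": 0.12, "gripper": -1},
    {"tx": -2, "ty": 1.2, "tz": 9, "ax": -0.002, "ay": -0.002, "az": 0.12, "gripper": -1},
    {"tx": -1.5, "ty": 1.4, "tz": 9, "ax": -0.002, "ay": -0.002, "az": 0.12, "gripper": -1},
    {"tx": -1, "ty": 1.5, "tz": 9, "ax": -0.002, "ay": -0.002, "az": 0.12, "gripper": -1}
  ]
}}

```text
t: 19.92
tool_pos: [504.7, -345.7, 212.0]
tcp_rot: [-0.002, 0.866, 0.5, -0.002]
ft_force: [-0.5, -0.5, -0.4]
grip_width: 85.1
```

Request:
{"op": "arm_command", "data": {
  "deltas": [
    {"tx": -1, "ty": 1.5, "tz": 5, "ax": 0, "ay": 0, "az": 0.08, "gripper": -1},
    {"tx": 0, "ty": 0, "tz": 0, "ax": 0, "ay": 0, "az": 0, "gripper": -1},
    {"tx": 0, "ty": 0, "tz": 0, "ax": 0, "ay": 0, "az": 0, "gripper": -1}
  ]
}}

```text
t: 20.17
tool_pos: [506.9, -342.9, 203.9]
tcp_rot: [-0.004, 0.886, 0.463, -0.002]
ft_force: [0.3, -0.3, 0.3]
grip_width: 85.2
```

```bash
cat >> h.py <<'E'
def lid(c,ctr=(500,-359)):
    u,v=proj(c,[*ctr,42]).astype(int); x0,y0=u-75,v-75
    hsv=cv2.cvtColor(c["img"],cv2.COLOR_RGB2HSV)[y0:v+75,x0:u+75]
    m=((hsv[...,1]<45)&(hsv[...,2]<130)).astype(np.uint8); m=cv2.morphologyEx(m,cv2.MORPH_OPEN,np.ones((5,5)))
    cs,_=cv2.findContours(m,cv2.RETR_EXTERNAL,2); k=max(cs,key=cv2.contourArea)[:,0]+[x0,y0]
    print("pred",u,v,"lid42",cv2.minEnclosingCircle(np.array([ray(c,p,42)[:2] for p in k],np.float32)))
    cv2.imwrite("pics/lidcrop.png",cv2.resize(cv2.cvtColor(c["img"][y0-5:v+80,x0-5:u+80],cv2.COLOR_RGB2BGR),None,fx=4,fy=4))
    return u-80,v-80
E
python3 - <<'E'
from h import *
c=camera("wrist"); marks(c,"lid_grip"); print(lid(c)); import pickle; pickle.dump({k:c[k] for k in("K","R","t")},open("c.pkl","wb"))
plan(500,-359,110,0.98)
E
```

```text
lid_grip [([296.0, 228.0], 0.89, [503.1, -357.4]), ([65.0, 291.0], 0.49, [438.1, -546.7])]
pred 293 222 lid42 ((501.7975769042969, -355.504150390625), 40.493526458740234)
(np.int64(213), np.int64(142))
t 20.27 at [ 506.9 -343.2  204.3] F [-0.5  0.8  0.7] T [-0.03 -0.01  0.02] w 85.2 q [-0.73  0.38  0.13  1.33 -0.   -0.12] n 3
[-5.6  1.4 31.4] [-0.003  0.    -0.006]
[-5.6  1.3 31.4] [-0.003  0.    -0.006]
[-5.6  1.1 31.4] [-0.003  0.    -0.006]
```

View pics/lidcrop.png

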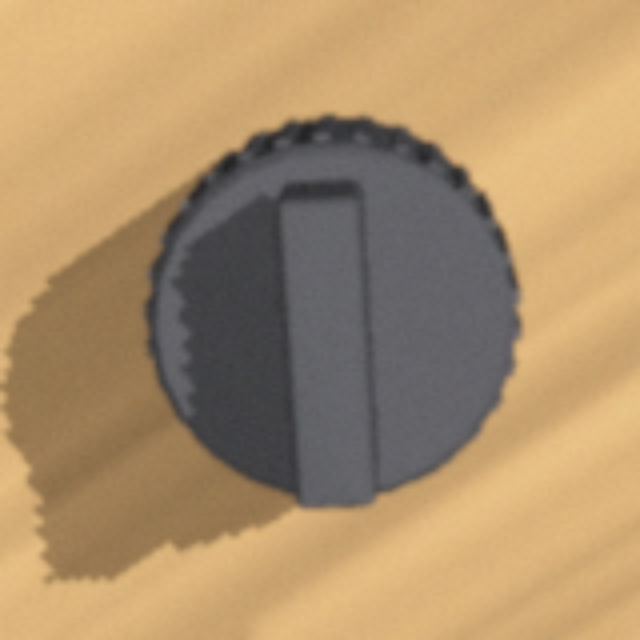

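Run:
```python
from h import *
import pickle; c=pickle.load(open("c.pkl","rb"))
a=ray(c,(213+322/4,142+200/4),64);b=ray(c,(213+338/4,142+505/4),64); print(a,b,(a+b)/2,np.linalg.norm(a-b),np.arctan2(*(b-a)[[1,0]]))
```

```text
[ 477.43086628 -340.90511529   64.        ] [ 528.13756211 -373.55956426   64.        ] [ 502.7842142  -357.23233977   64.        ] 60.31154150930489 -0.5721364795990217
```

Run:
```python
from h import *
plan(502.8,-357,80,0.999,6)
```

```text
t 20.27 at [ 506.9 -343.2  204.3] F [-0.5  0.8  0.7] T [-0.03 -0.01  0.02] w 85.2 q [-0.73  0.38  0.13  1.33 -0.   -0.12] n 6
[-2.3  0.9 20.7] [-0.001  0.    -0.006]
[-2.3  0.9 20.7] [-0.001  0.    -0.006]
[-2.3  0.8 20.7] [-0.001  0.    -0.006]
[-2.3  0.8 20.7] [-0.001  0.    -0.006]
[-2.3  0.8 20.7] [-0.001  0.    -0.006]
[-2.3  0.7 20.7] [-0.001  0.    -0.006]
```

Request:
{"op": "arm_command", "data": {
  "deltas": [
    {"tx": -3, "ty": 1, "tz": 20, "ax": -0.001, "ay": 0, "az": -0.007, "gripper": -1},
    {"tx": -3, "ty": 1, "tz": 20, "ax": -0.001, "ay": 0, "az": -0.007, "gripper": -1},
    {"tx": -3, "ty": 1, "tz": 20, "ax": -0.001, "ay": 0, "az": -0.007, "gripper": -1},
    {"tx": -3, "ty": 1, "tz": 20, "ax": -0.001, "ay": 0, "az": -0.007, "gripper": -1},
    {"tx": -3, "ty": 1, "tz": 18, "ax": 0, "ay": 0, "az": -0.007, "gripper": -1},
    {"tx": -1, "ty": 0.5, "tz": 10, "ax": 0, "ay": 0, "az": 0, "gripper": -1},
    {"tx": 0, "ty": 0, "tz": 0, "ax": 0, "ay": 0, "az": 0, "gripper": -1}
  ]
}}

```text
t: 20.85
tool_pos: [505.2, -359.8, 97.6]
tcp_rot: [0.003, 0.873, 0.487, 0.001]
ft_force: [-0.7, 1.0, -1.2]
grip_width: 85.2
```

Run:
```python
from h import *
plan(502.8,-357,45.5,0.999,3)
```

```text
t 20.85 at [ 505.2 -359.8   97.6] F [-0.7  1.  -1.2] T [0.02 0.   0.03] w 85.2 q [-0.75  0.44 -0.06  1.07 -0.   -0.2 ] n 3
[ 0.4 -1.3 17.4] [0.002 0.001 0.006]
[ 0.4 -1.3 17.4] [0.002 0.001 0.006]
[ 0.4 -1.2 17.4] [0.002 0.001 0.006]
```

Request:
{"op": "arm_command", "data": {
  "deltas": [
    {"tx": 0.5, "ty": -1.5, "tz": 14, "ax": 0.002, "ay": 0.001, "az": 0.006, "gripper": -1},
    {"tx": 0.5, "ty": -1.5, "tz": 14, "ax": 0.002, "ay": 0.001, "az": 0.006, "gripper": -1},
    {"tx": 0.5, "ty": -1, "tz": 12, "ax": 0.001, "ay": 0, "az": 0.005, "gripper": -1},
    {"tx": 0, "ty": 0, "tz": 7, "ax": 0, "ay": 0, "az": 0, "gripper": -1},
    {"tx": 0, "ty": 0, "tz": 0, "ax": 0, "ay": 0, "az": 0, "gripper": -1}
  ]
}}

```text
t: 21.27
tool_pos: [505.3, -357.5, 54.4]
tcp_rot: [0.004, 0.876, 0.482, 0.001]
ft_force: [-0.2, -0.3, 0.2]
grip_width: 85.7
```

Run:
```python
from h import *
plan(502.8,-357,45.5,0.999,1)
```

```text
t 21.27 at [ 505.3 -357.5   54.4] F [-0.2 -0.3  0.2] T [ 0.02 -0.    0.07] w 85.7 q [-0.75  0.47 -0.13  0.97  0.   -0.19] n 1
[-0.9 -2.5  8.8] [0.008 0.001 0.006]
```

Request:
{"op": "arm_command", "data": {
  "deltas": [
    {"tx": -0.5, "ty": -1.5, "tz": 4, "ax": 0.004, "ay": 0, "az": 0.004, "gripper": -1},
    {"tx": -0.5, "ty": -1.5, "tz": 4, "ax": 0.004, "ay": 0, "az": 0.003, "gripper": -1},
    {"tx": 0, "ty": 0, "tz": 0, "ax": 0, "ay": 0, "az": 0, "gripper": -1}
  ]
}}

```text
t: 21.52
tool_pos: [503.3, -357.4, 48.5]
tcp_rot: [0.001, 0.878, 0.479, -0.0]
ft_force: [-0.5, 0.0, 0.6]
grip_width: 85.7
```

Run:
```python
from h import *
plan(502.8,-357,45.5,0.999,1)
```

```text
t 21.52 at [ 503.3 -357.4   48.5] F [-0.5  0.   0.6] T [-0.02  0.03 -0.02] w 85.7 q [-0.75  0.47 -0.13  0.96 -0.   -0.18] n 1
[ 0.1 -0.7  3. ] [ 0.002  0.001 -0.   ]
```

Request:
{"op": "arm_command", "data": {
  "deltas": [
    {"tx": 0, "ty": -0.7, "tz": 2.5, "ax": 0.002, "ay": 0, "az": 0, "gripper": -0.5},
    {"tx": 0, "ty": 0, "tz": 0, "ax": 0, "ay": 0, "az": 0, "gripper": 1},
    {"tx": 0, "ty": 0, "tz": 0, "ax": 0, "ay": 0, "az": 0, "gripper": 1},
    {"tx": 0, "ty": 0, "tz": 0, "ax": 0, "ay": 0, "az": 0, "gripper": 1},
    {"tx": 0, "ty": 0, "tz": 0, "ax": 0, "ay": 0, "az": 0, "gripper": 1},
    {"tx": 0, "ty": 0, "tz": 0, "ax": 0, "ay": 0, "az": 0, "gripper": 1},
    {"tx": 0, "ty": 0, "tz": 0, "ax": 0, "ay": 0, "az": 0, "gripper": 1},
    {"tx": 0, "ty": 0, "tz": 0, "ax": 0, "ay": 0, "az": 0, "gripper": 1}
  ],
  "force": 80
}}

```text
t: 22.18
tool_pos: [503.5, -357.8, 48.0]
tcp_rot: [0.002, 0.878, 0.479, -0.0]
ft_force: [-0.5, -0.3, -0.3]
grip_width: 13.6
```

Run:
```python
from h import *
plan(502.8,-357,250,0.999,7)
```

```text
t 22.18 at [ 503.5 -357.8   48. ] F [-0.5 -0.3 -0.3] T [0.   0.02 0.03] w 13.6 q [-0.75  0.47 -0.13  0.96 -0.   -0.18] n 7
[ -0.   -0.  -28.9] [0. 0. 0.]
[ -0.   -0.1 -28.9] [0. 0. 0.]
[  0.   -0.1 -28.9] [0. 0. 0.]
[  0.   -0.1 -28.9] [0. 0. 0.]
[  0.   -0.1 -28.9] [0. 0. 0.]
[  0.   -0.1 -28.9] [0. 0. 0.]
[  0.   -0.1 -28.9] [0. 0. 0.]
```

Request:
{"op": "arm_command", "data": {
  "deltas": [
    {"tx": 0, "ty": 0, "tz": -10, "ax": 0, "ay": 0, "az": 0, "gripper": 1},
    {"tx": 0, "ty": 0, "tz": -25, "ax": 0, "ay": 0, "az": 0, "gripper": 1},
    {"tx": 0, "ty": 0, "tz": -30, "ax": 0, "ay": 0, "az": 0, "gripper": 1},
    {"tx": 0, "ty": 0, "tz": -30, "ax": 0, "ay": 0, "az": 0, "gripper": 1},
    {"tx": 0, "ty": 0, "tz": -30, "ax": 0, "ay": 0, "az": 0, "gripper": 1},
    {"tx": 0, "ty": 0, "tz": -30, "ax": 0, "ay": 0, "az": 0, "gripper": 1},
    {"tx": 0, "ty": 0, "tz": -20, "ax": 0, "ay": 0, "az": 0, "gripper": 1},
    {"tx": 0, "ty": 0, "tz": 0, "ax": 0, "ay": 0, "az": 0, "gripper": 1}
  ]
}}

```text
t: 22.85
tool_pos: [501.3, -355.5, 233.2]
tcp_rot: [-0.001, 0.878, 0.479, -0.001]
ft_force: [-0.4, -0.5, -0.7]
grip_width: 14.0
```

Run:
```python
from h import *
plan(649.5,-130,215,2.025,12)
```

```text
t 22.85 at [ 501.3 -355.5  233.2] F [-0.4 -0.5 -0.7] T [-0.   -0.03  0.02] w 14.0 q [-0.75  0.37  0.19  1.39 -0.   -0.18] n 12
[22.5  0.2  1.5] [-0.    -0.    -0.085]
[22.4  2.1  1.5] [-0.    -0.    -0.085]
[22.1  4.   1.5] [-0.    -0.    -0.085]
[21.7  5.9  1.5] [-0.    -0.    -0.085]
[21.1  7.7  1.5] [-0.    -0.    -0.085]
[20.4  9.5  1.5] [-0.    -0.    -0.085]
[19.5 11.2  1.5] [-0.    -0.    -0.085]
[18.5 12.8  1.5] [-0.    -0.    -0.085]
[17.3 14.4  1.5] [-0.    -0.    -0.085]
[16.  15.8  1.5] [-0.    -0.    -0.085]
[14.6 17.1  1.5] [-0.    -0.    -0.085]
[13.1 18.3  1.5] [-0.    -0.    -0.085]
```

Request:
{"op": "arm_command", "data": {
  "deltas": [
    {"tx": 22.5, "ty": 0, "tz": 0, "ax": 0, "ay": 0, "az": -0.085, "gripper": 1},
    {"tx": 22.5, "ty": 2, "tz": 0, "ax": 0, "ay": 0, "az": -0.085, "gripper": 1},
    {"tx": 22, "ty": 4, "tz": 0, "ax": 0, "ay": 0, "az": -0.085, "gripper": 1},
    {"tx": 21.7, "ty": 6, "tz": 0, "ax": 0, "ay": 0, "az": -0.085, "gripper": 1},
    {"tx": 21, "ty": 7.7, "tz": 0, "ax": 0, "ay": 0, "az": -0.085, "gripper": 1},
    {"tx": 20.4, "ty": 9.5, "tz": 0, "ax": 0, "ay": 0, "az": -0.085, "gripper": 1},
    {"tx": 19.5, "ty": 11, "tz": 0, "ax": 0, "ay": 0, "az": -0.085, "gripper": 1},
    {"tx": 18.5, "ty": 13, "tz": 0, "ax": 0, "ay": 0, "az": -0.085, "gripper": 1}
  ]
}}

```text
t: 23.52
tool_pos: [599.2, -202.0, 234.3]
tcp_rot: [-0.0, 0.66, 0.751, -0.002]
ft_force: [-0.0, 0.5, -1.4]
grip_width: 14.0
```

Request:
{"op": "arm_command", "data": {
  "deltas": [
    {"tx": 17.3, "ty": 14.4, "tz": 0, "ax": 0, "ay": 0, "az": -0.085, "gripper": 1},
    {"tx": 15, "ty": 15, "tz": 0, "ax": 0, "ay": 0, "az": -0.085, "gripper": 1},
    {"tx": 10, "ty": 10, "tz": 0, "ax": 0, "ay": 0, "az": -0.085, "gripper": 1},
    {"tx": 0, "ty": 0, "tz": 0, "ax": 0, "ay": 0, "az": -0.04, "gripper": 1},
    {"tx": 0, "ty": 0, "tz": 0, "ax": 0, "ay": 0, "az": 0, "gripper": 1}
  ]
}}

```text
t: 23.93
tool_pos: [631.1, -144.5, 231.7]
tcp_rot: [-0.003, 0.532, 0.847, -0.001]
ft_force: [-0.9, -0.7, -0.6]
grip_width: 14.2
```

Run:
```python
from h import *
plan(649.5,-130,155,2.025,6)
c=camera("wrist"); save(c,"w11")
```

```text
t 23.93 at [ 631.1 -144.5  231.7] F [-0.9 -0.7 -0.6] T [ 0.01 -0.02  0.02] w 14.2 q [-0.35  0.43  0.29  1.43 -0.   -0.8 ] n 6
[ 0.8  3.9 12.8] [-0.001 -0.001 -0.001]
[ 0.8  3.9 12.8] [-0.001 -0.001 -0.001]
[ 0.8  3.9 12.8] [-0.001 -0.001 -0.001]
[ 0.8  3.8 12.8] [-0.001 -0.001 -0.001]
[ 0.8  3.8 12.8] [-0.001 -0.001 -0.001]
[ 0.8  3.8 12.8] [-0.001 -0.001 -0.001]
```

View pics/w11.png

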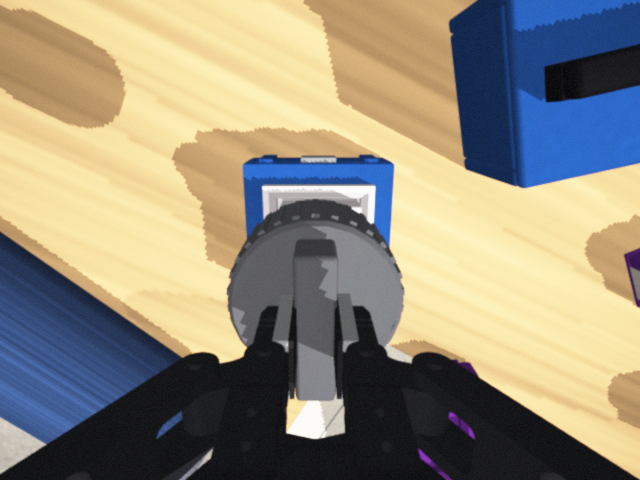

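The lid is held level at (316,280) with its wing along the tool's y axis. Fine positioning next.

Request:
{"op": "arm_command", "data": {
  "deltas": [
    {"tx": 1, "ty": 4.8, "tz": 12, "ax": 0, "ay": 0, "az": 0, "gripper": 1},
    {"tx": 1, "ty": 4.8, "tz": 12, "ax": 0, "ay": 0, "az": 0, "gripper": 1},
    {"tx": 1, "ty": 4.8, "tz": 12, "ax": 0, "ay": 0, "az": 0, "gripper": 1},
    {"tx": 1, "ty": 4.8, "tz": 12, "ax": 0, "ay": 0, "az": 0, "gripper": 1},
    {"tx": 1, "ty": 4, "tz": 10, "ax": 0, "ay": 0, "az": 0, "gripper": 1},
    {"tx": 0, "ty": 0, "tz": 0, "ax": 0, "ay": 0, "az": 0, "gripper": 1},
    {"tx": 0, "ty": 0, "tz": 0, "ax": 0, "ay": 0, "az": 0, "gripper": 1}
  ]
}}

```text
t: 24.57
tool_pos: [648.5, -131.7, 169.0]
tcp_rot: [-0.004, 0.539, 0.843, -0.002]
ft_force: [-0.2, -0.1, -0.2]
grip_width: 14.1
```

Run:
```python
from h import *
plan(650.4,-130.2,145,2.025,4)
```

```text
t 24.57 at [ 648.5 -131.7  169. ] F [-0.2 -0.1 -0.2] T [ 0.   -0.01 -0.03] w 14.1 q [-0.33  0.48  0.2   1.3  -0.   -0.76] n 4
[0.1 0.6 6. ] [-0.002 -0.001 -0.005]
[0.1 0.6 6. ] [-0.002 -0.001 -0.005]
[0.1 0.6 6. ] [-0.002 -0.001 -0.005]
[0.1 0.6 6. ] [-0.002 -0.001 -0.005]
```

Request:
{"op": "arm_command", "data": {
  "deltas": [
    {"tx": 0.2, "ty": 1, "tz": 7, "ax": -0.002, "ay": -0.001, "az": -0.008, "gripper": 1},
    {"tx": 0.2, "ty": 1, "tz": 7, "ax": -0.002, "ay": -0.001, "az": -0.008, "gripper": 1},
    {"tx": 0.2, "ty": 0.6, "tz": 7, "ax": -0.002, "ay": -0.001, "az": -0.005, "gripper": 1},
    {"tx": 0, "ty": 0, "tz": 0, "ax": 0, "ay": 0, "az": 0, "gripper": 1},
    {"tx": 0, "ty": 0, "tz": 0, "ax": 0, "ay": 0, "az": 0, "gripper": 1}
  ]
}}

```text
t: 24.98
tool_pos: [650.6, -131.0, 147.1]
tcp_rot: [0.0, 0.53, 0.848, 0.0]
ft_force: [0.1, 0.3, -0.4]
grip_width: 14.1
```

Run:
```python
from h import *
plan(650.4,-130.2,137,2.025,2)
```

```text
t 24.98 at [ 650.6 -131.   147.1] F [ 0.1  0.3 -0.4] T [ 0.01 -0.02  0.01] w 14.1 q [-0.33  0.48  0.15  1.24  0.   -0.78] n 2
[0.4 0.1 5. ] [0. 0. 0.]
[0.4 0.1 5. ] [0. 0. 0.]
```

Well aligned, so I descend slowly while watching the force. The seated TCP height should be about 123; a lid stuck high would stop near 133.

Request:
{"op": "arm_command", "data": {
  "deltas": [
    {"tx": 0.5, "ty": 0.1, "tz": 4, "ax": 0, "ay": 0, "az": 0, "gripper": 1},
    {"tx": 0.2, "ty": 0, "tz": 4, "ax": 0, "ay": 0, "az": 0, "gripper": 1},
    {"tx": 0, "ty": 0, "tz": 3, "ax": 0, "ay": 0, "az": 0, "gripper": 1},
    {"tx": 0, "ty": 0, "tz": 2, "ax": 0, "ay": 0, "az": 0, "gripper": 1},
    {"tx": 0, "ty": 0, "tz": 2, "ax": 0, "ay": 0, "az": 0, "gripper": 1}
  ]
}}

```text
t: 25.4
tool_pos: [650.7, -130.5, 131.9]
tcp_rot: [0.001, 0.53, 0.848, 0.0]
ft_force: [0.8, 0.5, -1.3]
grip_width: 13.9
```

Request:
{"op": "arm_command", "data": {
  "deltas": [
    {"tx": 0, "ty": 0, "tz": 2, "ax": 0, "ay": 0, "az": 0, "gripper": 1},
    {"tx": 0, "ty": 0, "tz": 2, "ax": 0, "ay": 0, "az": 0, "gripper": 1}
  ]
}}

```text
t: 25.57
tool_pos: [650.7, -130.5, 127.5]
tcp_rot: [0.001, 0.53, 0.848, 0.0]
ft_force: [0.1, 0.2, -1.0]
grip_width: 14.1
```

Run:
```python
from h import *
plan(650.4,-130.2,123,2.025,2)
```

```text
t 25.57 at [ 650.7 -130.5  127.5] F [ 0.1  0.2 -1. ] T [ 0.05 -0.   -0.02] w 14.1 q [-0.32  0.49  0.12  1.19  0.   -0.78] n 2
[ 0.2 -0.1  2.2] [0.001 0.001 0.   ]
[ 0.2 -0.1  2.2] [0.001 0.001 0.   ]
```

Request:
{"op": "arm_command", "data": {
  "deltas": [
    {"tx": 0, "ty": 0, "tz": 2, "ax": 0, "ay": 0, "az": 0, "gripper": 1},
    {"tx": 0, "ty": 0, "tz": 2, "ax": 0, "ay": 0, "az": 0, "gripper": 1},
    {"tx": 0, "ty": 0, "tz": 1, "ax": 0, "ay": 0, "az": 0, "gripper": 1}
  ]
}}

```text
t: 25.82
tool_pos: [650.8, -130.6, 122.6]
tcp_rot: [0.002, 0.53, 0.848, 0.0]
ft_force: [-3.9, 1.0, 14.1]
grip_width: 14.0
```

The lid is seated at TCP z 122.6, as predicted. Next I turn it clockwise (+az).

Request:
{"op": "arm_command", "data": {
  "deltas": [
    {"tx": 0, "ty": 0, "tz": -0.7, "ax": 0, "ay": 0, "az": 0.05, "gripper": 1},
    {"tx": 0, "ty": 0, "tz": 0, "ax": 0, "ay": 0, "az": 0.1, "gripper": 1},
    {"tx": 0, "ty": 0, "tz": 0, "ax": 0, "ay": 0, "az": 0.1, "gripper": 1},
    {"tx": 0, "ty": 0, "tz": 0, "ax": 0, "ay": 0, "az": 0.1, "gripper": 1}
  ]
}}

```text
t: 26.15
tool_pos: [651.0, -130.7, 123.8]
tcp_rot: [0.002, 0.673, 0.74, 0.001]
ft_force: [-0.0, 0.2, -1.0]
grip_width: 13.9
```

Run:
```python
from h import *
plan(650.7,-130.5,123,0.63,12)
```

```text
t 26.15 at [ 651.  -130.7  123.8] F [-0.   0.2 -1. ] T [ 0.04  0.05 -0.02] w 13.9 q [-0.32  0.49  0.11  1.18  0.   -0.42] n 12
[ 0.  -0.   0.1] [ 0.    -0.     0.086]
[ 0.  -0.   0.1] [ 0.    -0.     0.086]
[ 0.  -0.   0.1] [ 0.    -0.     0.086]
[ 0.  -0.   0.1] [ 0.    -0.     0.086]
[ 0.  -0.   0.1] [ 0.    -0.     0.086]
[ 0.  -0.   0.1] [ 0.    -0.     0.086]
[ 0.  -0.   0.1] [ 0.    -0.     0.086]
[-0.  -0.   0.1] [ 0.    -0.     0.086]
[-0.  -0.   0.1] [ 0.    -0.     0.086]
[-0.  -0.   0.1] [ 0.    -0.     0.086]
[-0.  -0.   0.1] [ 0.    -0.     0.086]
[-0.  -0.   0.1] [ 0.    -0.     0.086]
```

Turning freely so far (0.37 rad).

Request:
{"op": "arm_command", "data": {
  "deltas": [
    {"tx": 0, "ty": 0, "tz": 0.1, "ax": 0, "ay": 0, "az": 0.1, "gripper": 1},
    {"tx": 0, "ty": 0, "tz": 0.1, "ax": 0, "ay": 0, "az": 0.1, "gripper": 1},
    {"tx": 0, "ty": 0, "tz": 0.1, "ax": 0, "ay": 0, "az": 0.1, "gripper": 1},
    {"tx": 0, "ty": 0, "tz": 0.1, "ax": 0, "ay": 0, "az": 0.1, "gripper": 1},
    {"tx": 0, "ty": 0, "tz": 0, "ax": 0, "ay": 0, "az": 0.1, "gripper": 1},
    {"tx": 0, "ty": 0, "tz": 0, "ax": 0, "ay": 0, "az": 0.1, "gripper": 1},
    {"tx": 0, "ty": 0, "tz": 0, "ax": 0, "ay": 0, "az": 0.1, "gripper": 1}
  ]
}}

```text
t: 26.73
tool_pos: [651.1, -130.7, 123.0]
tcp_rot: [0.002, 0.894, 0.448, 0.002]
ft_force: [-0.4, 0.9, -0.3]
grip_width: 14.4
```

Run:
```python
from h import *
plan(650.7,-130.5,123,0.63,4)
```

```text
t 26.73 at [ 651.1 -130.7  123. ] F [-0.4  0.9 -0.3] T [ 0.01  0.01 -0.06] w 14.4 q [-0.32  0.49  0.11  1.18  0.    0.32] n 4
[-0.  -0.1 -0. ] [ 0.001 -0.001  0.075]
[-0.  -0.1 -0. ] [ 0.001 -0.001  0.075]
[-0.  -0.1 -0. ] [ 0.001 -0.001  0.075]
[-0.1 -0.1 -0. ] [ 0.001 -0.001  0.075]
```

Request:
{"op": "arm_command", "data": {
  "deltas": [
    {"tx": 0, "ty": 0, "tz": 0, "ax": 0, "ay": 0, "az": 0.08, "gripper": 1},
    {"tx": 0, "ty": 0, "tz": 0, "ax": 0, "ay": 0, "az": 0.08, "gripper": 1},
    {"tx": 0, "ty": 0, "tz": 0, "ax": 0, "ay": 0, "az": 0.06, "gripper": 1},
    {"tx": 0, "ty": 0, "tz": 0, "ax": 0, "ay": 0, "az": 0.05, "gripper": 1}
  ]
}}

```text
t: 27.07
tool_pos: [651.0, -130.8, 122.8]
tcp_rot: [0.002, 0.949, 0.315, 0.002]
ft_force: [-0.8, -0.7, -0.0]
grip_width: 14.5
```

Run:
```python
from h import *
plan(650.7,-130.5,123,0.63,1)
```

```text
t 27.07 at [ 651.  -130.8  122.8] F [-0.8 -0.7 -0. ] T [0.02 0.05 0.01] w 14.5 q [-0.32  0.49  0.11  1.18 -0.    0.61] n 1
[-0.  -0.5 -0.2] [ 0.004 -0.002  0.011]
```

Request:
{"op": "arm_command", "data": {
  "deltas": [
    {"tx": 0, "ty": 0, "tz": 0, "ax": 0, "ay": 0, "az": 0.05, "gripper": 1},
    {"tx": 0, "ty": 0, "tz": 0, "ax": 0, "ay": 0, "az": 0.05, "gripper": 1},
    {"tx": 0, "ty": 0, "tz": 0, "ax": 0, "ay": 0, "az": 0.03, "gripper": 1}
  ]
}}

```text
t: 27.32
tool_pos: [651.3, -131.5, 122.9]
tcp_rot: [0.002, 0.968, 0.25, 0.002]
ft_force: [-0.8, -0.5, 0.3]
grip_width: 13.8
```

Run:
```python
from h import *
plan(650.7,-130.5,123,0.63,1)
```

```text
t 27.32 at [ 651.3 -131.5  122.9] F [-0.8 -0.5  0.3] T [-0.15  0.09  1.72] w 13.8 q [-0.32  0.49  0.11  1.18 -0.    0.74] n 1
[-0.  -1.1 -0.1] [ 0.006 -0.002 -0.125]
```

Torque rises to 1.7 N·m, so the lid is at its stop. I relieve the torque and release.

Request:
{"op": "arm_command", "data": {
  "deltas": [
    {"tx": 0, "ty": 0, "tz": 0, "ax": 0, "ay": 0, "az": -0.02, "gripper": 1},
    {"tx": 0, "ty": 0, "tz": 0, "ax": 0, "ay": 0, "az": 0, "gripper": 0},
    {"tx": 0, "ty": 0, "tz": 0, "ax": 0, "ay": 0, "az": 0, "gripper": -0.5},
    {"tx": 0, "ty": 0, "tz": 0, "ax": 0, "ay": 0, "az": 0, "gripper": -0.5},
    {"tx": 0, "ty": 0, "tz": 0, "ax": 0, "ay": 0, "az": 0, "gripper": -0.5},
    {"tx": 0, "ty": 0, "tz": -15, "ax": 0, "ay": 0, "az": 0, "gripper": -1},
    {"tx": 0, "ty": 0, "tz": -30, "ax": 0, "ay": 0, "az": 0, "gripper": -1},
    {"tx": 0, "ty": 0, "tz": -35, "ax": 0, "ay": 0, "az": 0, "gripper": -1}
  ]
}}

```text
t: 27.98
tool_pos: [648.0, -130.3, 197.1]
tcp_rot: [-0.001, 0.965, 0.262, -0.003]
ft_force: [0.7, -0.0, 0.6]
grip_width: 85.5
```

Request:
{"op": "arm_command", "data": {
  "deltas": [
    {"tx": 0, "ty": 0, "tz": -35, "ax": 0, "ay": 0, "az": 0, "gripper": -1},
    {"tx": 0, "ty": 0, "tz": -35, "ax": 0, "ay": 0, "az": 0, "gripper": -1},
    {"tx": 0, "ty": 0, "tz": 0, "ax": 0, "ay": 0, "az": 0, "gripper": -1},
    {"tx": 0, "ty": 0, "tz": 0, "ax": 0, "ay": 0, "az": 0, "gripper": -1}
  ]
}}

```text
t: 28.32
tool_pos: [649.2, -130.6, 278.1]
tcp_rot: [0.001, 0.965, 0.262, 0.001]
ft_force: [0.6, 0.0, -0.4]
grip_width: 85.2
```

Run:
```python
from h import *
c=camera("wrist"); save(c,"w12"); marks(c,"lid_grip",zo=75); carrier(c)
plan(470,-20,330,0.505)
```

```text
lid_grip [([317.0, 221.0], 0.56, [651.7, -129.8])]
blue ((863.7516479492188, -310.67120361328125), (209.41015625, 132.2614288330078), 74.51626586914062)
blue ((651.0482177734375, -129.31541442871094), (133.20376586914062, 129.91921997070312), 25.85109519958496)
blue ((470.18328857421875, -66.26978302001953), (170.41494750976562, 49.81612014770508), 30.353744506835938)
t 28.42 at [ 649.  -130.6  277.5] F [-0.5 -0.4  0.2] T [ 0.04  0.01 -0.02] w 85.5 q [-0.32  0.46  0.44  1.55 -0.    0.72] n 6
[-16.4 -31.   -8.8] [ 0.    -0.     0.004]
[-16.6 -30.9  -8.8] [ 0.    -0.     0.004]
[-16.7 -30.8  -8.8] [ 0.    -0.     0.004]
[-16.8 -30.8  -8.8] [ 0.    -0.     0.004]
[-16.9 -30.7  -8.8] [ 0.    -0.     0.004]
[-17.1 -30.6  -8.8] [ 0.    -0.     0.004]
```

View pics/w12.png

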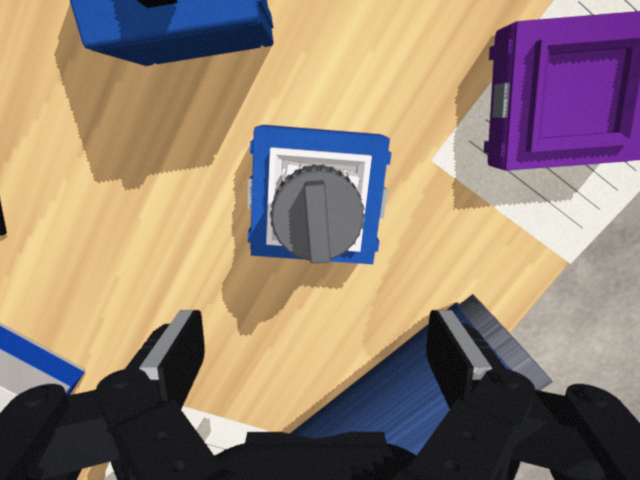

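The lid is down on the canister at (317,215), with its wing roughly crosswise to the gaps, so it is locked. Last is the cover, which I measure numerically: the bar should be 94 x 22 mm at z = 141.

Request:
{"op": "arm_command", "data": {
  "deltas": [
    {"tx": -14, "ty": -26, "tz": -6, "ax": 0, "ay": 0, "az": 0, "gripper": -1},
    {"tx": -14, "ty": -26, "tz": -6, "ax": 0, "ay": 0, "az": 0, "gripper": -1},
    {"tx": -14, "ty": -26, "tz": -6, "ax": 0, "ay": 0, "az": 0, "gripper": -1},
    {"tx": -14, "ty": -26, "tz": -6, "ax": 0, "ay": 0, "az": 0, "gripper": -1},
    {"tx": -14, "ty": -26, "tz": -6, "ax": 0, "ay": 0, "az": 0, "gripper": -1},
    {"tx": -14, "ty": -26, "tz": -6, "ax": 0, "ay": 0, "az": 0, "gripper": -1},
    {"tx": -10, "ty": -20, "tz": -6, "ax": 0, "ay": 0, "az": 0, "gripper": -1},
    {"tx": 0, "ty": 0, "tz": 0, "ax": 0, "ay": 0, "az": 0, "gripper": -1}
  ]
}}

```text
t: 29.08
tool_pos: [468.9, -22.3, 308.1]
tcp_rot: [-0.005, 0.965, 0.261, -0.009]
ft_force: [0.1, -0.7, 1.0]
grip_width: 85.2
```

```bash
cat >> h.py <<'E'
def bar(c,z=141,ctr=(460,-17)):
    hsv=cv2.cvtColor(c["img"],cv2.COLOR_RGB2HSV)
    u,v=proj(c,[*ctr,z]); print("pred",u,v)
    m=((c["img"].max(2)<50)).astype(np.uint8); m[300:]=0
    cs,_=cv2.findContours(m,cv2.RETR_EXTERNAL,2)
    for k in cs:
        if cv2.contourArea(k)>500: print(k[:,0].mean(0),"bar",cv2.minAreaRect(np.array([ray(c,p,z)[:2] for p in k[:,0]],np.float32)))
    b=((hsv[...,0]>95)&(hsv[...,0]<130)&(hsv[...,1]>110)&(hsv[...,2]>25)).astype(np.uint8)
    cs,_=cv2.findContours(b,cv2.RETR_EXTERNAL,2)
    for k in cs:
        if cv2.contourArea(k)>5000: print(k[:,0].mean(0),"hood",cv2.minAreaRect(np.array([ray(c,p,109)[:2] for p in k[:,0]],np.float32)))
E
python3 - <<'E'
from h import *
c=camera("wrist"); save(c,"w13"); marks(c,"cover_grip"); bar(c)
plan(460,-17,310,0.505)
E
```

```text
cover_grip [([300.0, 199.0], 0.94, [449.5, -16.8])]
pred 310.95685079674433 207.0434026529247
[300.5        198.06666667] bar ((450.06280517578125, -15.294902801513672), (21.625850677490234, 92.38313293457031), 38.507389068603516)
[292.96531792 187.87861272] hood ((450.4915466308594, -15.626358032226562), (129.97402954101562, 128.89637756347656), 38.61196517944336)
t 29.18 at [471.4 -23.8 306.9] F [ 0.5 -0.2 -0. ] T [-0.   -0.06  0.02] w 85.4 q [-0.23  0.13  0.04  1.51 -0.    0.82] n 1
[ -6.5 -11.6  -2.9] [-0.013  0.015  0.022]
```

The bar is at (450, -15.4) and measures 21.6 x 92.4 mm. The hood measures 130 x 129 mm and agrees. Jaw yaw is 0.672.

Run:
```python
from h import *
plan(450,-15.4,190,0.672,6)
```

```text
t 29.18 at [471.4 -23.8 306.9] F [ 0.5 -0.2 -0. ] T [-0.   -0.06  0.02] w 85.4 q [-0.23  0.13  0.04  1.51 -0.    0.82] n 6
[-2.1 -2.7 19.6] [-0.002  0.002 -0.024]
[-2.1 -2.8 19.5] [-0.002  0.002 -0.024]
[-2.1 -2.9 19.5] [-0.002  0.002 -0.024]
[-2.  -3.  19.5] [-0.002  0.002 -0.024]
[-2.  -3.1 19.5] [-0.002  0.002 -0.024]
[-2.  -3.2 19.5] [-0.002  0.002 -0.024]
```

Request:
{"op": "arm_command", "data": {
  "deltas": [
    {"tx": -2.5, "ty": -3.5, "tz": 18, "ax": -0.002, "ay": 0.002, "az": -0.027, "gripper": -1},
    {"tx": -2.5, "ty": -3.5, "tz": 18, "ax": -0.002, "ay": 0.002, "az": -0.027, "gripper": -1},
    {"tx": -2.5, "ty": -3.5, "tz": 18, "ax": -0.002, "ay": 0.002, "az": -0.027, "gripper": -1},
    {"tx": -2.5, "ty": -3.5, "tz": 18, "ax": -0.002, "ay": 0.002, "az": -0.027, "gripper": -1},
    {"tx": -2.5, "ty": -3.5, "tz": 18, "ax": -0.002, "ay": 0.002, "az": -0.027, "gripper": -1},
    {"tx": -1, "ty": -2, "tz": 10, "ax": 0, "ay": 0, "az": -0.02, "gripper": -1},
    {"tx": 0, "ty": 0, "tz": 0, "ax": 0, "ay": 0, "az": 0, "gripper": -1},
    {"tx": 0, "ty": 0, "tz": 0, "ax": 0, "ay": 0, "az": 0, "gripper": -1}
  ]
}}

```text
t: 29.85
tool_pos: [451.8, -18.7, 194.4]
tcp_rot: [-0.004, 0.942, 0.336, -0.006]
ft_force: [0.0, -0.0, 0.3]
grip_width: 85.8
```

Run:
```python
from h import *
c=camera("wrist"); marks(c,"cover_grip"); bar(c,ctr=(450,-15.4))
plan(450,-15.4,150,0.672,3)
```

```text
cover_grip [([314.0, 259.0], 0.57, [450.3, -17.1])]
pred 315.81494311049266 261.25994209055943
[316.46153846 206.65384615] bar ((441.219482421875, -5.493736267089844), (20.630460739135742, 71.48914337158203), 38.94722366333008)
[321.61160714 229.43303571] hood ((448.6288757324219, -14.839935302734375), (128.3811798095703, 131.14852905273438), 38.59355545043945)
t 29.95 at [452.2 -18.7 195.1] F [-0.3 -0.4  0.6] T [ 0.   -0.06 -0.02] w 85.4 q [-0.23  0.12 -0.25  1.21 -0.    0.66] n 3
[ 0.3 -1.1 15.1] [-0.003  0.003  0.004]
[ 0.2 -1.2 15.1] [-0.003  0.003  0.004]
[ 0.2 -1.2 15.1] [-0.003  0.003  0.004]
```

Request:
{"op": "arm_command", "data": {
  "deltas": [
    {"tx": 0.3, "ty": -1.3, "tz": 14, "ax": -0.003, "ay": 0.003, "az": 0.004, "gripper": -1},
    {"tx": 0.3, "ty": -1.3, "tz": 14, "ax": -0.003, "ay": 0.003, "az": 0.004, "gripper": -1},
    {"tx": 0.3, "ty": -1.3, "tz": 14, "ax": -0.003, "ay": 0.003, "az": 0.004, "gripper": -1},
    {"tx": 0.2, "ty": -0.5, "tz": 10, "ax": 0, "ay": 0, "az": 0, "gripper": -1},
    {"tx": 0, "ty": 0, "tz": 0, "ax": 0, "ay": 0, "az": 0, "gripper": -1}
  ]
}}

```text
t: 30.37
tool_pos: [455.0, -16.2, 145.0]
tcp_rot: [0.002, 0.945, 0.328, 0.003]
ft_force: [-0.2, 1.2, -1.0]
grip_width: 85.3
```

Run:
```python
from h import *
plan(450,-15.6,119,0.672,3)
```

```text
t 30.37 at [455.  -16.2 145. ] F [-0.2  1.2 -1. ] T [ 0.    0.03 -0.01] w 85.3 q [-0.22  0.14 -0.36  1.06  0.    0.68] n 3
[-1.2 -1.2  8.7] [ 0.002 -0.002 -0.001]
[-1.2 -1.2  8.7] [ 0.002 -0.002 -0.001]
[-1.2 -1.2  8.7] [ 0.002 -0.002 -0.001]
```

Request:
{"op": "arm_command", "data": {
  "deltas": [
    {"tx": -1.5, "ty": -1.5, "tz": 8, "ax": 0.002, "ay": -0.002, "az": 0, "gripper": -1},
    {"tx": -1.5, "ty": -1.5, "tz": 8, "ax": 0.002, "ay": -0.002, "az": 0, "gripper": -1},
    {"tx": -1, "ty": -1, "tz": 7, "ax": 0, "ay": 0, "az": 0, "gripper": -1},
    {"tx": 0, "ty": 0, "tz": 2, "ax": 0, "ay": 0, "az": 0, "gripper": -1},
    {"tx": 0, "ty": 0, "tz": 0, "ax": 0, "ay": 0, "az": 0, "gripper": -1}
  ]
}}

```text
t: 30.78
tool_pos: [451.3, -16.3, 120.0]
tcp_rot: [0.001, 0.945, 0.328, 0.002]
ft_force: [0.2, -0.3, 0.0]
grip_width: 85.4
```

Run:
```python
from h import *
plan(450,-15.6,119,0.672,1)
```

```text
t 30.78 at [451.3 -16.3 120. ] F [ 0.2 -0.3  0. ] T [ 0.04 -0.01  0.02] w 85.4 q [-0.22  0.15 -0.41  1.    0.    0.68] n 1
[-0.6 -1.3  1. ] [ 0.004 -0.003 -0.004]
```

Request:
{"op": "arm_command", "data": {
  "deltas": [
    {"tx": -0.6, "ty": -1.3, "tz": 1, "ax": 0.003, "ay": -0.002, "az": -0.003, "gripper": -0.5},
    {"tx": 0, "ty": 0, "tz": 0, "ax": 0, "ay": 0, "az": 0, "gripper": 1},
    {"tx": 0, "ty": 0, "tz": 0, "ax": 0, "ay": 0, "az": 0, "gripper": 1},
    {"tx": 0, "ty": 0, "tz": 0, "ax": 0, "ay": 0, "az": 0, "gripper": 1},
    {"tx": 0, "ty": 0, "tz": 0, "ax": 0, "ay": 0, "az": 0, "gripper": 1},
    {"tx": 0, "ty": 0, "tz": 0, "ax": 0, "ay": 0, "az": 0, "gripper": 1},
    {"tx": 0, "ty": 0, "tz": 0, "ax": 0, "ay": 0, "az": 0, "gripper": 1},
    {"tx": 0, "ty": 0, "tz": 0, "ax": 0, "ay": 0, "az": 0, "gripper": 1}
  ],
  "force": 115
}}

```text
t: 31.45
tool_pos: [450.4, -15.8, 120.0]
tcp_rot: [0.001, 0.944, 0.329, 0.001]
ft_force: [-0.7, -0.7, -0.4]
grip_width: 19.9
```

Request:
{"op": "arm_command", "data": {
  "deltas": [
    {"tx": 0, "ty": 0, "tz": -10, "ax": 0, "ay": 0, "az": 0, "gripper": 1},
    {"tx": 0, "ty": 0, "tz": -20, "ax": 0, "ay": 0, "az": 0, "gripper": 1},
    {"tx": 0, "ty": 0, "tz": -28, "ax": 0, "ay": 0, "az": 0, "gripper": 1},
    {"tx": 0, "ty": 0, "tz": -28, "ax": 0, "ay": 0, "az": 0, "gripper": 1},
    {"tx": 0, "ty": 0, "tz": -28, "ax": 0, "ay": 0, "az": 0, "gripper": 1},
    {"tx": 0, "ty": 0, "tz": -28, "ax": 0, "ay": 0, "az": 0, "gripper": 1},
    {"tx": 0, "ty": 0, "tz": -28, "ax": 0, "ay": 0, "az": 0, "gripper": 1},
    {"tx": 0, "ty": 0, "tz": 0, "ax": 0, "ay": 0, "az": 0, "gripper": 1}
  ]
}}

```text
t: 32.12
tool_pos: [447.0, -14.9, 293.7]
tcp_rot: [-0.003, 0.944, 0.329, -0.003]
ft_force: [0.2, -0.3, -2.8]
grip_width: 19.8
```

Run:
```python
from h import *
c=camera("scene"); save(c,"s2"); marks(c,"cover_grip")
plan(651,-130,295,0.451,8)
```

```text
cover_grip [([331.0, 144.0], 0.77, [86.9, -31.2]), ([282.0, 267.0], 0.17, [759.4, -105.6])]
t 32.22 at [446.  -14.7 289.4] F [-0.3 -0.5 -3.7] T [-0.03 -0.08  0.02] w 19.9 q [-0.22  0.08 -0.06  1.45  0.    0.68] n 8
[11.1 27.2 -1.1] [-0.001  0.001  0.027]
[11.8 26.9 -1. ] [-0.001  0.001  0.027]
[12.6 26.6 -1. ] [-0.001  0.001  0.027]
[13.3 26.2 -1. ] [-0.001  0.001  0.027]
[14.  25.8 -0.9] [-0.001  0.001  0.027]
[14.7 25.4 -0.9] [-0.001  0.001  0.027]
[15.4 25.  -0.8] [-0.001  0.001  0.027]
[16.1 24.6 -0.8] [-0.001  0.001  0.027]
```

Request:
{"op": "arm_command", "data": {
  "deltas": [
    {"tx": 6, "ty": 15, "tz": -2, "ax": 0, "ay": 0, "az": 0.027, "gripper": 1},
    {"tx": 11.5, "ty": 27, "tz": -2, "ax": 0, "ay": 0, "az": 0.027, "gripper": 1},
    {"tx": 12.5, "ty": 27, "tz": -2, "ax": 0, "ay": 0, "az": 0.027, "gripper": 1},
    {"tx": 13, "ty": 26, "tz": -2, "ax": 0, "ay": 0, "az": 0.027, "gripper": 1},
    {"tx": 14, "ty": 26, "tz": -2, "ax": 0, "ay": 0, "az": 0.027, "gripper": 1},
    {"tx": 15, "ty": 25, "tz": -2, "ax": 0, "ay": 0, "az": 0.027, "gripper": 1},
    {"tx": 15, "ty": 25, "tz": -2, "ax": 0, "ay": 0, "az": 0.027, "gripper": 1},
    {"tx": 16, "ty": 20, "tz": -2, "ax": 0, "ay": 0, "az": 0.027, "gripper": 1}
  ]
}}

```text
t: 32.88
tool_pos: [636.1, -120.9, 286.8]
tcp_rot: [-0.009, 0.975, 0.223, -0.015]
ft_force: [0.1, -1.3, -2.8]
grip_width: 19.7
```

Request:
{"op": "arm_command", "data": {
  "deltas": [
    {"tx": 0, "ty": 0, "tz": 0, "ax": 0, "ay": 0, "az": 0, "gripper": 1},
    {"tx": 0, "ty": 0, "tz": 0, "ax": 0, "ay": 0, "az": 0, "gripper": 1}
  ]
}}

```text
t: 33.05
tool_pos: [639.5, -123.5, 278.7]
tcp_rot: [-0.011, 0.975, 0.221, -0.019]
ft_force: [-0.7, 0.6, -3.0]
grip_width: 19.7
```

Run:
```python
from h import *
plan(651,-130,280,0.451,3)
```

```text
t 33.05 at [ 639.5 -123.5  278.7] F [-0.7  0.6 -3. ] T [-0.03 -0.03  0.  ] w 19.7 q [-0.32  0.47  0.46  1.61 -0.    0.81] n 3
[ 2.5  3.6 -0.6] [-0.01   0.011 -0.002]
[ 2.5  3.6 -0.6] [-0.01   0.011 -0.002]
[ 2.5  3.6 -0.5] [-0.01   0.011 -0.002]
```

Request:
{"op": "arm_command", "data": {
  "deltas": [
    {"tx": 3, "ty": 4, "tz": -1, "ax": -0.012, "ay": 0.013, "az": -0.002, "gripper": 1},
    {"tx": 3, "ty": 4, "tz": -1, "ax": -0.012, "ay": 0.013, "az": -0.002, "gripper": 1},
    {"tx": 2, "ty": 3, "tz": -1, "ax": -0.01, "ay": 0.01, "az": 0, "gripper": 1},
    {"tx": 0, "ty": 0, "tz": 0, "ax": 0, "ay": 0, "az": 0, "gripper": 1},
    {"tx": 0, "ty": 0, "tz": 0, "ax": 0, "ay": 0, "az": 0, "gripper": 1}
  ]
}}

```text
t: 33.47
tool_pos: [650.3, -129.2, 277.4]
tcp_rot: [0.001, 0.975, 0.224, 0.002]
ft_force: [-0.2, 0.2, -2.7]
grip_width: 19.8
```

Run:
```python
from h import *
plan(651,-130,225,0.451,4)
```

```text
t 33.47 at [ 650.3 -129.2  277.4] F [-0.2  0.2 -2.7] T [0.02 0.1  0.02] w 19.8 q [-0.32  0.46  0.44  1.55  0.    0.8 ] n 4
[ 0.   0.2 13.1] [ 0.001 -0.001  0.   ]
[ 0.   0.2 13.1] [ 0.001 -0.001  0.   ]
[ 0.   0.2 13.1] [ 0.001 -0.001  0.   ]
[ 0.1  0.2 13.1] [ 0.001 -0.001  0.   ]
```

Aligned. Descending in stages.

Request:
{"op": "arm_command", "data": {
  "deltas": [
    {"tx": 0, "ty": 0.2, "tz": 12, "ax": 0, "ay": 0, "az": 0, "gripper": 1},
    {"tx": 0, "ty": 0.2, "tz": 12, "ax": 0, "ay": 0, "az": 0, "gripper": 1},
    {"tx": 0, "ty": 0.2, "tz": 12, "ax": 0, "ay": 0, "az": 0, "gripper": 1},
    {"tx": 0, "ty": 0, "tz": 12, "ax": 0, "ay": 0, "az": 0, "gripper": 1},
    {"tx": 0, "ty": 0, "tz": 0, "ax": 0, "ay": 0, "az": 0, "gripper": 1}
  ]
}}

```text
t: 33.88
tool_pos: [649.4, -128.4, 232.8]
tcp_rot: [0.003, 0.974, 0.225, 0.005]
ft_force: [0.5, 0.7, -3.8]
grip_width: 19.9
```

Run:
```python
from h import *
plan(651,-130,185,0.451,4)
```

```text
t 33.88 at [ 649.4 -128.4  232.8] F [ 0.5  0.7 -3.8] T [0.04 0.03 0.03] w 19.9 q [-0.32  0.45  0.31  1.42  0.    0.8 ] n 4
[ 0.1  0.4 12. ] [ 0.002 -0.002  0.   ]
[ 0.1  0.5 12. ] [ 0.002 -0.002  0.   ]
[ 0.1  0.5 12. ] [ 0.002 -0.002  0.   ]
[ 0.2  0.5 12. ] [ 0.002 -0.002  0.   ]
```

Request:
{"op": "arm_command", "data": {
  "deltas": [
    {"tx": 0.2, "ty": 0.7, "tz": 10, "ax": 0.003, "ay": -0.003, "az": 0, "gripper": 1},
    {"tx": 0.2, "ty": 0.7, "tz": 10, "ax": 0.003, "ay": -0.003, "az": 0, "gripper": 1},
    {"tx": 0.2, "ty": 0.7, "tz": 10, "ax": 0.003, "ay": -0.003, "az": 0, "gripper": 1},
    {"tx": 0, "ty": 0.3, "tz": 8, "ax": 0.001, "ay": -0.001, "az": 0, "gripper": 1},
    {"tx": 0, "ty": 0, "tz": 4, "ax": 0, "ay": 0, "az": 0, "gripper": 1},
    {"tx": 0, "ty": 0, "tz": 0, "ax": 0, "ay": 0, "az": 0, "gripper": 1}
  ]
}}

```text
t: 34.38
tool_pos: [651.3, -130.2, 189.6]
tcp_rot: [-0.0, 0.974, 0.225, -0.0]
ft_force: [-0.2, 0.0, -3.0]
grip_width: 19.7
```

Run:
```python
from h import *
plan(651,-130,166,0.451,4)
```

```text
t 34.38 at [ 651.3 -130.2  189.6] F [-0.2  0.  -3. ] T [0.06 0.01 0.01] w 19.7 q [-0.32  0.47  0.24  1.34  0.    0.79] n 4
[-0.1 -0.1  5.9] [-0.    -0.     0.001]
[-0.1 -0.1  5.9] [-0.    -0.     0.001]
[-0.1 -0.1  5.9] [-0.    -0.     0.001]
[-0.1 -0.1  5.9] [-0.    -0.     0.001]
```

Request:
{"op": "arm_command", "data": {
  "deltas": [
    {"tx": -0.1, "ty": 0, "tz": 5, "ax": 0, "ay": 0, "az": 0, "gripper": 1},
    {"tx": 0, "ty": 0, "tz": 5, "ax": 0, "ay": 0, "az": 0, "gripper": 1},
    {"tx": 0, "ty": 0, "tz": 4, "ax": 0, "ay": 0, "az": 0, "gripper": 1},
    {"tx": 0, "ty": 0, "tz": 3, "ax": 0, "ay": 0, "az": 0, "gripper": 1},
    {"tx": 0, "ty": 0, "tz": 2, "ax": 0, "ay": 0, "az": 0, "gripper": 1},
    {"tx": 0, "ty": 0, "tz": 2, "ax": 0, "ay": 0, "az": 0, "gripper": 1}
  ]
}}

```text
t: 34.88
tool_pos: [651.7, -130.4, 167.2]
tcp_rot: [-0.0, 0.974, 0.225, 0.0]
ft_force: [0.3, -0.3, -3.1]
grip_width: 19.4
```

Request:
{"op": "arm_command", "data": {
  "deltas": [
    {"tx": 0, "ty": 0, "tz": 2, "ax": 0, "ay": 0, "az": 0, "gripper": 1},
    {"tx": 0, "ty": 0, "tz": 1, "ax": 0, "ay": 0, "az": 0, "gripper": 1}
  ]
}}

```text
t: 35.05
tool_pos: [651.5, -130.5, 165.0]
tcp_rot: [0.0, 0.974, 0.225, 0.001]
ft_force: [-6.2, 0.9, 11.5]
grip_width: 19.4
```

The cover touches down at z 165.0, as predicted. I release it and retreat.

Request:
{"op": "arm_command", "data": {
  "deltas": [
    {"tx": 0, "ty": 0, "tz": -0.5, "ax": 0, "ay": 0, "az": 0, "gripper": 0},
    {"tx": 0, "ty": 0, "tz": 0, "ax": 0, "ay": 0, "az": 0, "gripper": -0.5},
    {"tx": 0, "ty": 0, "tz": 0, "ax": 0, "ay": 0, "az": 0, "gripper": -0.5},
    {"tx": 0, "ty": 0, "tz": 0, "ax": 0, "ay": 0, "az": 0, "gripper": -0.5},
    {"tx": 0, "ty": 0, "tz": 0, "ax": 0, "ay": 0, "az": 0, "gripper": -0.5},
    {"tx": 0, "ty": 0, "tz": -15, "ax": 0, "ay": 0, "az": 0, "gripper": -0.5},
    {"tx": 0, "ty": 0, "tz": -30, "ax": 0, "ay": 0, "az": 0, "gripper": -0.5},
    {"tx": 0, "ty": 0, "tz": -35, "ax": 0, "ay": 0, "az": 0, "gripper": -0.5}
  ]
}}

```text
t: 35.72
tool_pos: [649.6, -129.8, 242.1]
tcp_rot: [-0.002, 0.974, 0.225, -0.003]
ft_force: [0.6, -0.3, 0.8]
grip_width: 64.3
```

Request:
{"op": "arm_command", "data": {
  "deltas": [
    {"tx": 0, "ty": 0, "tz": -35, "ax": 0, "ay": 0, "az": 0, "gripper": -0.5},
    {"tx": 0, "ty": 0, "tz": -35, "ax": 0, "ay": 0, "az": 0, "gripper": -0.5},
    {"tx": 0, "ty": 0, "tz": 0, "ax": 0, "ay": 0, "az": 0, "gripper": -0.5},
    {"tx": 0, "ty": 0, "tz": 0, "ax": 0, "ay": 0, "az": 0, "gripper": -0.5}
  ]
}}

```text
t: 36.05
tool_pos: [650.7, -130.2, 322.7]
tcp_rot: [0.001, 0.974, 0.225, 0.001]
ft_force: [0.1, 0.5, -1.6]
grip_width: 64.3
```

Run:
```python
from h import *
s=r.sense(); print(s["t"],s["tool_pos"],s["ft_force"].round(1))
c=camera("wrist"); marks(c,"cover_grip",zo=45); bar(c,186,(651,-130))
c=camera("scene"); save(c,"end"); marks(c,"cover_grip",zo=45)
marks(c,"glove_box","spirit_bottle","tape_roll","phone")
```

```text
36.05 [ 650.67192993 -130.1719878   322.68117258] [ 0.1  0.5 -1.6]
cover_grip [([310.0, 221.0], 0.7, [647.7, -130.4])]
pred 314.23755551713157 225.01554651248867
[313.76470588 206.90196078] bar ((650.0452880859375, -128.771240234375), (20.526973724365234, 94.21953582763672), 25.97412109375)
[376.75524476 402.28671329] hood ((788.6962890625, -293.90020751953125), (124.04571533203125, 152.8458251953125), 18.923229217529297)
[313.08108108 183.95495495] hood ((654.792724609375, -138.21139526367188), (148.4038848876953, 152.7217254638672), 25.979536056518555)
cover_grip [([275.0, 225.0], 0.78, [654.4, -138.0])]
glove_box [([140.0, 224.0], 0.81, [435.4, -590.8])]
spirit_bottle [([517.0, 243.0], 0.82, [419.7, 549.7])]
tape_roll [([444.0, 218.0], 0.71, [309.2, 347.3])]
phone [([224.0, 201.0], 0.61, [281.4, -366.2])]
```

View pics/end.png

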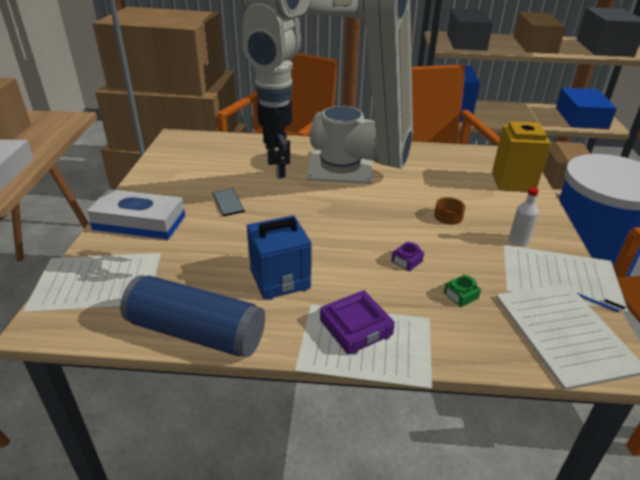

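The cover sits flush and square on the carrier at (280,257). The glove box, bottle, tape roll and telephone are where they were. Handing in.

```bash
python3 -c "
from rig import r
print(r.job_done(), r.sense()['t'])"
```

```text
the job is handed in; nothing more can be done
the job is handed in; nothing more can be done
```

The specimen is packed and handed in at about 36 s; the system gave no verdict.

- **Canister:** it is seated in the blue carrier's pocket. The floor contact came at the expected height, and the ring centre measured (649.6, -130.5) against the carrier centre (651, -130).
- **Jar:** it was set down on the canister floor at the expected height, with about 10 N of contact, and the wrist picture showed it upright.
- **Lid:** it dropped through the gaps to its seated height. I turned it clockwise about 87° of tool turn until it stopped at 1.7 N·m; some of that may be the canister twisting in the pocket. In the last picture its wing lay about 0.08 rad from the locked direction.
- **Cover:** it touched down at the expected height (tool tip at z = 165 mm). The bar then measured (650, -128.8) and 26.0°, against the carrier's 25.8°.
- **Bystanders:** the last scene picture showed the glove box, bottle, tape roll and telephone where they started.

Some network readings disagreed with the geometry. The final scene-camera mark for the cover was about 8 mm off in y, and the bystander marks scattered by up to about 16 mm. One wrist-image hood outline, taken at the wrong height, also came out too large. I trusted the contact heights and the bar measurement instead.

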